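# Face the tin on the parts stall

### The arm

A 6-joint arm with a two-finger parallel gripper is mounted at the origin on the work surface. World frame = base frame: x ahead of the robot, y to its left, z up, the work surface at z = 0. Lengths are in m, angles in rad, forces in N, time in s.
With the tool pointing down it reaches from about 0.4 to 0.825 m from the base axis. Payload 7 kg.
Tool frame: the origin (TCP) lies on the centre line of the jaws, within the pads' length; the fingertips stand 25 mm ahead of it and the grasp point (between the pads) lies 6 mm ahead of it; z points along the fingers, y is the direction in which the jaws open and shut (so a half turn about z gives the same grasp; the last joint's range is limited). The gripper opens to 85 mm and grips with 20 to 120 N. Pads are 22 mm wide; open, the fingers measure 114 mm over their backs; the gripper's body (76 mm by 85 mm) begins 54 mm behind the grasp point. The pads swing forward as they close: fully open they stand 13 mm farther back than shut.
Start: joints at [-0.913, 0.359, 0.012, 0, -1.224, -0.288], TCP at [0.244, -0.629, 0.234] pointing down, gripper open.
Joint ranges: [-3.07, 3.07], [-1.43, 2.12], [-1.02, 1.25], [-3.03, 1.67], [-3.05, -0], [-3.03, 3.03]. Speed limits (rad/s): [2.39, 2.39, 3.01, 3.14, 3.14, 3.14].

### API

Orientations are given as a rotation vector (axis times angle).
In Python, from station import robot, optics gives the robot as it stands.
- The arm moves only by the shell command python3 -m jog 'ROWS'. ROWS is JSON, a list of rows, each an object of numbers: "jaw": the closure, from -1 (fully open) to 1 (shut); "dx", "dy", "dz": the shift along the tool's x, y, z in mm; "turn": the turn about the tool's z in rad. A call has exactly 8 rows; each row is the pose to reach, as a shift and turn from the pose measured when the call began, along the tool's axes at that moment; what a row does not reach only later rows make up. A row lasts 1/12 s, in which the tool goes at most 41.7 mm and 7.16 degrees, less where a joint would pass 70% of its speed; a pose out of reach is approached as far as the arm can. A call with a gripper value outside its range is refused whole. The fingers move at their own pace and stop on an object; the grip force is fixed at half the most. Time passes only in rows, so rows that repeat a pose let the fingers close, or fill a call up. It gives the time, the measured TCP pose, the force and the opening at its end, in the units of the state.
- robot.get_state(): the state, without advancing time (a new reading comes with each control period).
- optics.grab_frame(name): name is "side" or "top" or "wrist"; returns the picture (420x560x3 uint8, red, green, blue); there is no depth.
- optics.calibration(name): a dict with "K" (3x3 intrinsics, pixels), "k1" (the pictures are not rectified: a ray, as slopes to the right and down, at radius r is drawn at 1 + k1 r^2 times it, then the intrinsics apply), "extrinsics" (4x4, takes a point from camera to world coordinates). Camera axes: x right, y down, z forward; pixel columns grow to the right and rows downward; lengths in m; the calibration is good to about 2 mm. A picture is of the moment at which its call begins: read the wrist's pose just before it. calibration takes no time and is no camera call; for the wrist camera it gives the pose at the moment of the call.
- robot.sign_off(): hands the job in, once; it reports no verdict.
The state is a dict: "time": time; "joint_pos": joint angles; "dq": joint speeds; "joint_torque": joint torques, N m; "ee_pos": TCP position; "ee_rot": TCP orientation; "contact_force": force on the tool from outside, world axes, zero at the start; "moment": the same for the moment, N m; "width": finger opening in m.
Only numpy, scipy, OpenCV 4.12 (cv2) and the standard library are available. Lean on these libraries where they do the work, as an engineer would, in place of code of your own. Each camera call takes 0.05 s, during which the arm holds its last target.

### The job

Face up the green tin for the buyers: with a fingertip pressed lightly on the edge of its lid, roll it round on its stiff swivel dish until the red bar on its label points squarely to the front of the stand. Then push the tray by its yellow plate fully home against the stop, label still facing front. Go gently, do not dent or tip the tin, and leave the other goods where they are.

Things in the scene. Friction and masses are not known exactly. Their poses are not given: they have to be found in the camera images.
- stand: Fixed wooden display stand, 280 x 130 mm, with low aluminium side rails (22 mm high). Origin: middle of its underside, on the table. Its x axis points to its FRONT, the buyers' side (the end with the low black rubber stop block, 24 mm high); the other end is the back, where the tray's yellow push plate stands. z is up.
- tray (a joint): How far the grey tray has been slid towards the stand's front, m: 0 = fully out (start), 0.070 = fully home against the stop. It slides along the stand's x axis with about 6 N of friction, stays where it is left, and stops hard at 0.070. The tray carries the swivel dish; the dish's axis is at (-0.030 + joint value, 0) in the stand's frame.
- push_plate (a point): Centre-line point on the back face of the yellow upright push plate on the tray's back end, 70 mm above the table. The plate is 70 mm wide (y), 10 mm thick, and runs from 20 to 86 mm above the table. Pushed here along the stand's +x it slides the tray home; it is spring-loaded, giving about 1 mm per 2 N and 12 mm at most, so the push rises steeply once the tray is home. Over 25 N is too hard. Axes as the stand's.
- tin: Green tin, steel lid, 90 mm across (too wide to grip), 60 mm high, 0.3 to 0.65 kg, standing loose in a shallow black swivel dish (103 mm across, rim 5 mm above the tin's foot). Origin: centre of its underside, 28 mm above the table; z up, x axis from the tin's axis through the middle of its label. Dish and tin turn together without limit, stiffly, and stay where left.
- tin_lid (a point): Centre of the flat lid's top, 60 mm above the tin's origin, 88 mm above the table; axes as the tin's. To turn tin and dish takes about 3 N of drag 34 mm from the axis: press a fingertip on the lid there with about 5 to 10 N (less slips) and drag it round. More than 20 N dents the thin lid; the contact is stiff, 10 N per mm or more.
- tin_label (a point): Middle of the tin's label, on its side 45 mm from the axis. The label is cream paper over 80 degrees of the side with a 10 mm red bar down its middle; the red bar runs on over the lid's edge and 25 mm inwards on the lid, so it shows from above.
- blue_tin: Bystander: small blue tin, 68 mm across and 55 mm high, yellow bar on its label. Leave it alone.
- fuse_jar: Bystander: amber jar with black cap, 52 mm across, 75 mm high. Leave it alone.
- amber_lamp: Bystander: indicator lamp, black and steel with amber lens, 43 mm across, 42 mm high. Leave it alone.
- red_lamp: Bystander: indicator lamp with red lens, 43 mm across, 42 mm high. Leave it alone.
- screwdriver: Bystander: screwdriver lying flat. Leave it alone.
- parts_box: Bystander: open cardboard box of parts, 100 x 130 x 50 mm. Leave it alone.
- relay: Bystander: black relay on a steel foot, 34 x 50 x 36 mm. Leave it alone.
Mind the look-alikes: they are no part of the job. What is shaped like the tin but orange or purple is not meant.

How it is judged:
On the way, in this order (a step that is already met when the one before it is completed fails the run):
1. the label faces the front of the stand (within 0.17 rad) while the tray is still out (angle between the x axis of tin and the x axis of stand, either way round below 0.17 rad and x of tin_label in the frame of stand above 0 m), for 0.2 s.
2. the tray is fully home (value of joint tray above 0.067 m), for 0.2 s.
At the end, for the whole second after the job is handed in: The tin's label faces the stand's front within 0.17 rad, the tray is home (joint above 0.067 of 0.070 m), the tin stands upright in its dish (tilt under 0.05 rad) and everything is at rest (angle between the x axis of tin and the x axis of stand, either way round below 0.17 rad and x of tin_label in the frame of stand above 0.06 m and value of joint tray above 0.067 m and angle between tin's own z axis and vertical below 0.05 rad and linear speed of tin below 0.01 m/s and angular speed of tin below 0.05 rad/s); the robot touches nothing.
It fails at once if the tin is touched with more than 20 N (contact force between the fingers and tin above 20 N).
It fails at once if the stand, tray or push plate is pushed with more than 25 N (contact force between the fingers and stand above 25 N).
It fails at once if the tin is tipped by more than 0.2 rad (angle between tin's own z axis and vertical above 0.2 rad).
It fails at once if a bystander is moved by more than 15 mm (distance of any of blue_tin, fuse_jar, amber_lamp, red_lamp, screwdriver, parts_box, relay from where it was at the start of the episode above 0.015 m).
It also fails if it takes over 72 s, if anything falls off the work surface, if the arm or the gripper's body presses on something with over 40 N, if the wrist force passes 120 N, or if a joint passes its speed limit or range.

## Working session

There is one attempt and no reset: what is moved stays moved. The work goes in short steps, Python scripts to look and compute and a shell command to move; the robot and the scene stay as the last step left them, time stands still between calls to the robot, and variables do not carry over. Pictures are saved under pics/ and viewed, and the job is handed in when it is done.

```bash
ls; mkdir -p pics; python3 - <<'E'
from station import robot, optics
import cv2,json
for n in ["side","top","wrist"]:
    c=optics.calibration(n); print(n,c)
    f=optics.grab_frame(n); cv2.imwrite(f"pics/a_{n}.png",f[:,:,::-1])
print(robot.get_state())
E
```

```text
pics
side {'K': array([[402.76152781,   0.        , 275.95089658],
       [  0.        , 402.76152781, 206.63872271],
       [  0.        ,   0.        ,   1.        ]]), 'k1': 0.017333989482602497, 'extrinsics': array([[-0.92004974, -0.24808982,  0.30324894,  0.30509179],
       [-0.39179997,  0.58480076, -0.71028224,  0.68280602],
       [-0.00112642, -0.77230791, -0.63524737,  0.69763425],
       [ 0.        ,  0.        ,  0.        ,  1.        ]])}
top {'K': array([[399.35746461,   0.        , 283.06241183],
       [  0.        , 399.35746461, 216.15743738],
       [  0.        ,   0.        ,   1.        ]]), 'k1': 0.02161713784785587, 'extrinsics': array([[-0.01464144, -0.99234145,  0.12265432,  0.45207462],
       [-0.9998869 ,  0.01495231,  0.00161444, -0.01501737],
       [-0.00343604, -0.12261681, -0.99244814,  1.04937409],
       [ 0.        ,  0.        ,  0.        ,  1.        ]])}
wrist {'K': array([[374.41066657,   0.        , 276.3926417 ],
       [  0.        , 374.41066657, 205.57471566],
       [  0.        ,   0.        ,   1.        ]]), 'k1': -0.0365136837219
[... 323 characters left out ...]
000000e+00,
         1.00000000e+00]])}
{'time': 0.15, 'joint_pos': array([-9.12912974e-01,  3.59237096e-01,  1.12699660e-02, -2.40726097e-04,
       -1.22412092e+00, -2.88102085e-01]), 'dq': array([ 0.00130207, -0.00240076,  0.00057852,  0.00252212,  0.00059376,
       -0.00104609]), 'joint_torque': array([-4.38909454e-03, -5.83873093e+01,  2.93648744e+01,  6.94070354e+00,
       -4.34033500e-03,  1.28913985e-05]), 'ee_pos': array([ 0.2437906 , -0.62904377,  0.23287217]), 'ee_rot': array([ 5.77349605e-01, -3.08769119e+00, -1.96799237e-03]), 'contact_force': array([-0.037146  , -1.13246122,  0.38491069]), 'moment': array([-0.01993191,  0.00814208,  0.05138578]), 'width': 0.08521657203027734}
```

View pics/a_top.png

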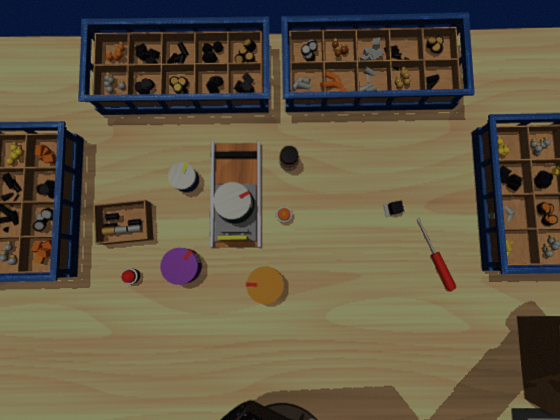

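View pics/a_side.png

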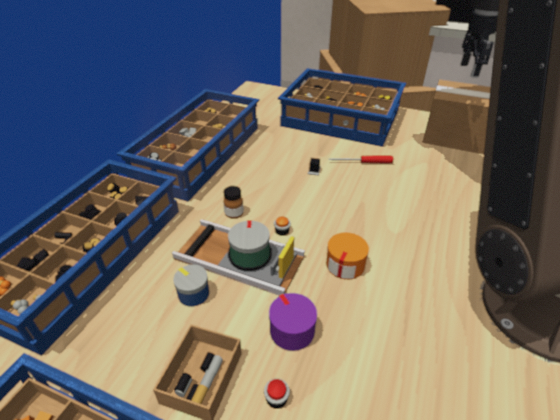

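```bash
cat > h.py <<'E'
import numpy as np, cv2
from station import robot, optics
def pix2world(name,uv,z,c=None):
    c=c or optics.calibration(name)
    K,E=c["K"],c["extrinsics"]
    d=np.array([(uv[0]-K[0,2])/K[0,0],(uv[1]-K[1,2])/K[1,1]]); u=d.copy()
    for _ in range(20): u=d/(1+c["k1"]*(u@u))
    r=E[:3,:3]@np.array([u[0],u[1],1]); o=E[:3,3]
    return o+r*(z-o[2])/r[2]
def world2pix(name,p,c=None):
    c=c or optics.calibration(name)
    q=np.linalg.inv(c["extrinsics"])@np.append(p,1); u=q[:2]/q[2]; u=u*(1+c["k1"]*(u@u))
    return c["K"][:2,:2]@u+c["K"][:2,2]
def crop(name,x0,y0,x1,y1,s,out):
    f=optics.grab_frame(name)[:,:,::-1]
    cv2.imwrite("pics/full_"+out,f)
    cv2.imwrite("pics/"+out,cv2.resize(f[y0:y1,x0:x1],None,fx=s,fy=s,interpolation=cv2.INTER_CUBIC))
E
python3 - <<'E'
from h import *
crop("top",180,130,310,255,4.8 if 0 else 4,"b_top.png")
crop("side",160,170,310,310,4,"b_side.png")
E
```

```text
(no output)
```

View pics/b_top.png

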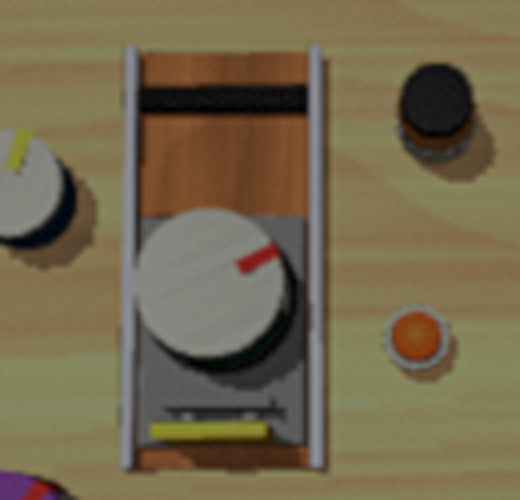

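View pics/b_side.png

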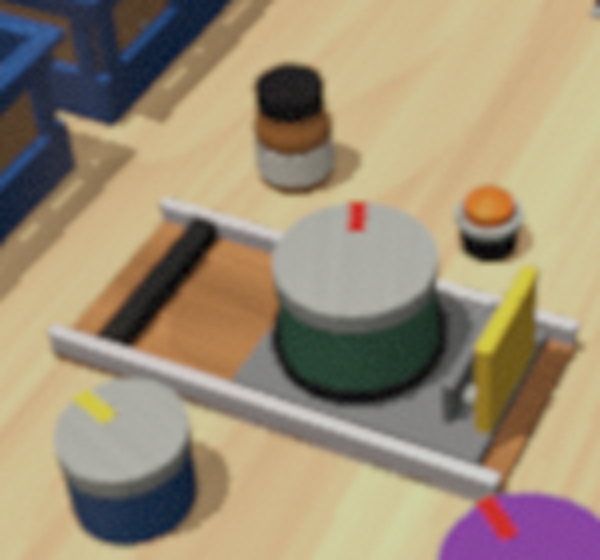

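The green tin (steel lid, dark green side) is at top-image pixel (232,201) on the stand. Look-alikes are orange (265,286), purple (180,266) and the small blue one (183,177). The stop block is at the top end, the yellow plate at the bottom, and the red bar runs from crop pixel (240,267) to (279,250).

```bash
python3 - <<'E'
from h import *
T=lambda x,y,z: pix2world("top",(180+x/4,130+y/4),z)
P=[T(*p,.022) for p in [(125,47),(322,45),(122,468),(325,468)]]
for p in P: print("rail",p.round(4))
f=(P[0]+P[1])/2;b=(P[2]+P[3])/2; print("L",np.linalg.norm(f-b),"yaw",np.arctan2(*(f-b)[1::-1]),"mid",(f+b)/2)
print(np.arctan2(*(P[0]-P[2])[1::-1]),np.arctan2(*(P[1]-P[3])[1::-1]))
for n,p in dict(c=(210,283),r=(285,283),l=(135,283),t=(210,208),bi=(240,267),bo=(279,250)).items(): print(n,T(*p,.088).round(4))
for n,p in dict(pl=(151,430),pr=(268,430),ptl=(151,422),pbl=(151,440)).items(): print(n,T(*p,.086).round(4))
S=lambda x,y,z: pix2world("side",(160+x/4,170+y/4),z)
for n,p in dict(c=(355,265),bi=(357,230),bo=(357,203)).items(): print("side",n,S(*p,.088).round(4))
for n,p in dict(ptop1=(533,270),ptop2=(485,350)).items(): print("side",n,S(*p,.086).round(4))
for n,p in dict(a=(165,203),b=(578,328),c=(497,487),d=(52,335)).items(): print("side rail",n,S(*p,.022).round(4))
E
```

```text
rail [0.7806 0.1741 0.022 ]
rail [0.7801 0.0436 0.022 ]
rail [0.5021 0.1741 0.022 ]
rail [0.5001 0.0438 0.022 ]
L 0.2792720784510197 yaw -0.00045100392249345896 mid [0.64072877 0.10888683 0.022     ]
7.162917406780141e-05 -0.0009709891969328543
c [0.6106 0.1092 0.088 ]
r [0.6099 0.0635 0.088 ]
l [0.6113 0.1549 0.088 ]
t [0.6571 0.1092 0.088 ]
bi [0.6202 0.0909 0.088 ]
bo [0.6304 0.0671 0.088 ]
pl [0.5216 0.145  0.086 ]
pr [0.5205 0.0744 0.086 ]
ptl [0.5264 0.145  0.086 ]
pbl [0.5156 0.145  0.086 ]
side c [0.6109 0.1182 0.088 ]
side bi [0.6224 0.0923 0.088 ]
side bo [0.6324 0.0717 0.088 ]
side ptop1 [0.5206 0.0819 0.086 ]
side ptop2 [0.522  0.1473 0.086 ]
side rail a [0.7797 0.053  0.022 ]
side rail b [0.5016 0.054  0.022 ]
side rail c [0.5014 0.1794 0.022 ]
side rail d [0.7794 0.1779 0.022 ]
```

```bash
python3 -m jog '[{"jaw":1,"dx":-10,"dy":10},{"jaw":1,"dx":-30,"dy":29},{"jaw":1,"dx":-55,"dy":53},{"jaw":1,"dx":-82,"dy":79},{"jaw":1,"dx":-109,"dy":106},{"jaw":1,"dx":-136,"dy":132},{"jaw":1,"dx":-163,"dy":158},{"jaw":1,"dx":-190,"dy":184}]' && python3 -m jog '[{"jaw":1,"dx":-27,"dy":26},{"jaw":1,"dx":-54,"dy":52},{"jaw":1,"dx":-81,"dy":78},{"jaw":1,"dx":-108,"dy":104},{"jaw":1,"dx":-135,"dy":130},{"jaw":1,"dx":-162,"dy":156},{"jaw":1,"dx":-185,"dy":180},{"jaw":1,"dx":-195,"dy":190}]'
```

```text
validation failed for argument at $[0]...
```

```bash
python3 -m jog '[{"jaw":1,"dx":-10,"dy":10,"dz":0,"turn":0},{"jaw":1,"dx":-30,"dy":29,"dz":0,"turn":0},{"jaw":1,"dx":-55,"dy":53,"dz":0,"turn":0},{"jaw":1,"dx":-82,"dy":79,"dz":0,"turn":0},{"jaw":1,"dx":-109,"dy":106,"dz":0,"turn":0},{"jaw":1,"dx":-136,"dy":132,"dz":0,"turn":0},{"jaw":1,"dx":-163,"dy":158,"dz":0,"turn":0},{"jaw":1,"dx":-190,"dy":184,"dz":0,"turn":0}]'
```

```text
time: 0.92
ee_pos: [0.3548, -0.3868, 0.2334]
ee_rot: [-0.577, 3.088, 0.001]
contact_force: [1.1, -0.2, -0.0]
width: 0.0001
```

```bash
python3 -m jog '[{"jaw":1,"dx":-27,"dy":26,"dz":0,"turn":0},{"jaw":1,"dx":-54,"dy":52,"dz":0,"turn":0},{"jaw":1,"dx":-81,"dy":78,"dz":0,"turn":0},{"jaw":1,"dx":-108,"dy":104,"dz":0,"turn":0},{"jaw":1,"dx":-135,"dy":130,"dz":0,"turn":0},{"jaw":1,"dx":-162,"dy":156,"dz":0,"turn":0},{"jaw":1,"dx":-189,"dy":182,"dz":0,"turn":0},{"jaw":1,"dx":-210,"dy":203,"dz":0,"turn":0}]'
python3 - <<'E'
from h import *
s=robot.get_state();print(s)
E
```

```text
time: 1.58
ee_pos: [0.4777, -0.119, 0.2338]
ee_rot: [-0.579, 3.087, 0.001]
contact_force: [1.1, -0.9, 0.8]
width: -0.0001
{'time': 1.5833, 'joint_pos': array([ 1.55380813e-01,  5.38384330e-02, -3.79270605e-01, -8.24034921e-04,
       -1.13654693e+00, -1.35517655e+00]), 'dq': array([ 0.66004295,  0.09313241,  0.09552004,  0.00261471, -0.00864841,
       -0.64647441]), 'joint_torque': array([ -3.48963574, -34.14972782,  27.62422085,   6.53651834,
        -0.04413972,   0.80715079]), 'ee_pos': array([ 0.47769956, -0.11902955,  0.2338147 ]), 'ee_rot': array([-5.78681093e-01,  3.08665343e+00,  1.11967285e-03]), 'contact_force': array([ 1.06421434, -0.87981094,  0.75910076]), 'moment': array([-0.02998819, -0.07187118, -0.03950736]), 'width': -7.727062877196651e-05}
```

```bash
python3 -m jog '[{"jaw":1,"dx":-27,"dy":26,"dz":0,"turn":0},{"jaw":1,"dx":-54,"dy":52,"dz":0,"turn":0},{"jaw":1,"dx":-81,"dy":78,"dz":0,"turn":0},{"jaw":1,"dx":-108,"dy":104,"dz":0,"turn":0},{"jaw":1,"dx":-135,"dy":130,"dz":0,"turn":0},{"jaw":1,"dx":-158,"dy":152,"dz":0,"turn":0},{"jaw":1,"dx":-171,"dy":164,"dz":0,"turn":0},{"jaw":1,"dx":-171,"dy":164,"dz":0,"turn":0}]'
python3 - <<'E'
from h import *
s=robot.get_state();print(s["ee_pos"],s["ee_rot"],s["contact_force"],s["joint_pos"])
c=optics.calibration("wrist"); np.save("c1.npy",c,allow_pickle=True)
f=optics.grab_frame("wrist")[:,:,::-1]; cv2.imwrite("pics/c_w.png",f)
for n,p in dict(c=(.611,.109,.088),bi=(.6202,.0909,.088),bo=(.6304,.0671,.088),pl=(.5156,.145,.086),pr=(.5156,.0744,.086),r0=(.5,.0438,.022),r1=(.78,.0438,.022)).items(): print(n,world2pix("wrist",p,c))
E
```

```text
time: 2.25
ee_pos: [0.5786, 0.099, 0.2334]
ee_rot: [-0.583, 3.086, 0.001]
contact_force: [0.0, -0.3, 0.4]
width: -0.0
[0.57855381 0.09895877 0.23343114] [-5.82980235e-01  3.08620690e+00  9.80853063e-04] [ 0.04034363 -0.27836803  0.39976301] [ 5.02060399e-01  2.14597712e-01 -1.89080375e-01 -3.73954624e-04
 -1.16615816e+00 -1.69931221e+00]
c [273.46766585 230.22746267]
bi [248.79050264 232.45651767]
bo [217.27573415 233.3539848 ]
pl [362.67779418 136.56946353]
pr [276.6295192  101.56707331]
r0 [251.03841535  69.57180947]
r1 [163.02419904 322.05885048]
```

View pics/c_w.png

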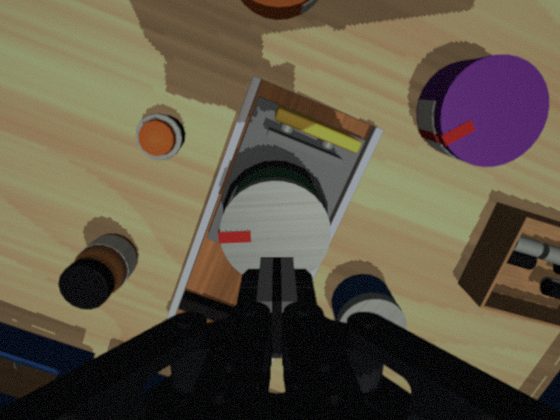

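```bash
python3 - <<'E'
from h import *
f=cv2.imread("pics/c_w.png"); cv2.imwrite("pics/c_w_crop.png",cv2.resize(f[70:330,160:400],None,fx=3,fy=2.3*1,interpolation=cv2.INTER_CUBIC) if 0 else cv2.resize(f[70:270,190:400],None,fx=3,fy=3,interpolation=cv2.INTER_CUBIC))
E
```

```text
(no output)
```

View pics/c_w_crop.png

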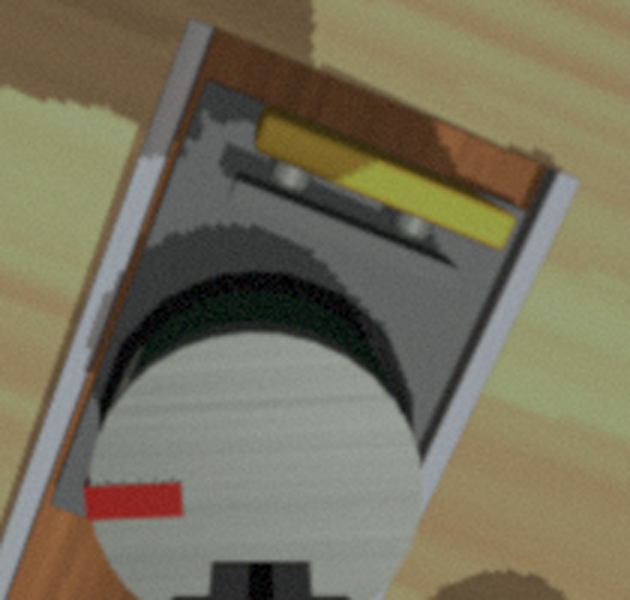

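```bash
python3 - <<'E'
from h import *
c=np.load("c1.npy",allow_pickle=True).item()
W=lambda x,y,z: pix2world("wrist",(190+x/3,70+y/3),z,c).round(4)
for n,p in dict(c=(255,497,.088),l=(88,497,.088),r=(422,497,.088),t=(255,331,.088),bi=(182,499,.088),bo=(86,503,.088),pl0=(268,108,.086),pl1=(517,207,.086),rl=(192,20,.022),rr=(580,180,.022),rl2=(0,580,.022)).items(): print(n,W(*p))
E
```

```text
c [0.615  0.1119 0.088 ]
l [0.6317 0.0693 0.088 ]
r [0.5983 0.1545 0.088 ]
t [0.5716 0.095  0.088 ]
bi [0.6228 0.0935 0.088 ]
bo [0.6336 0.0694 0.088 ]
pl0 [0.5178 0.0774 0.086 ]
pl1 [0.5174 0.1455 0.086 ]
rl [0.5047 0.0484 0.022 ]
rr [0.5048 0.1767 0.022 ]
rl2 [0.7008 0.0503 0.022 ]
```

```bash
python3 -m jog '[{"jaw":1,"dx":-4,"dy":-1,"dz":15,"turn":0},{"jaw":1,"dx":-4,"dy":-1,"dz":40,"turn":0},{"jaw":1,"dx":-4,"dy":-1,"dz":65,"turn":0},{"jaw":1,"dx":-4,"dy":-1,"dz":85,"turn":0},{"jaw":1,"dx":-4,"dy":-1,"dz":100,"turn":0},{"jaw":1,"dx":-4,"dy":-1,"dz":108,"turn":0},{"jaw":1,"dx":-4,"dy":-1,"dz":112,"turn":0},{"jaw":1,"dx":-4,"dy":-1,"dz":112,"turn":0}]'
python3 - <<'E'
from h import *
s=robot.get_state();print(s["ee_pos"],s["ee_rot"],s["contact_force"],s["moment"])
crop("side",170,130,330,250,4,"d_side.png")
E
```

```text
time: 2.97
ee_pos: [0.5814, 0.0973, 0.1212]
ee_rot: [0.581, -3.087, -0.0]
contact_force: [-0.6, -0.8, 0.3]
width: 0.0
[0.58135916 0.09733889 0.12122095] [ 5.81186297e-01 -3.08673124e+00 -4.52665999e-04] [-0.62627504 -0.78720242  0.29956259] [-0.01457788 -0.00378142  0.01609217]
```

View pics/d_side.png

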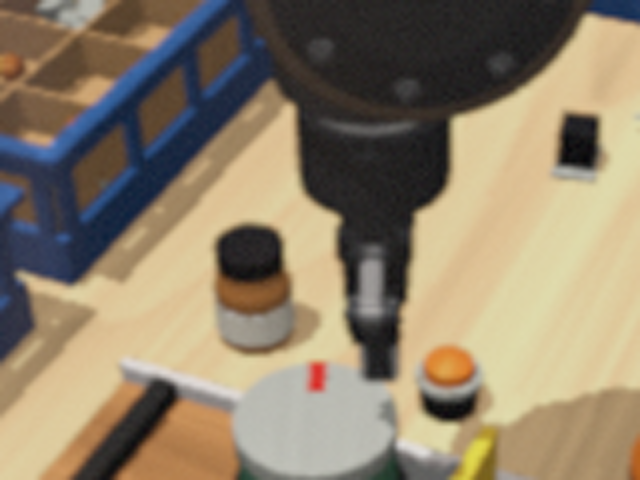

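```bash
python3 - <<'E'
from h import *
for p in [(.5814,.0973,.0962),(.5814,.0973,.088),(.613,.111,.088),(.611,.109,.088),(.615,.112,.088)]:
    u=world2pix("side",p); print(p,u,((u-[170,130])*4).round())
E
```

```text
(0.5814, 0.0973, 0.0962) [264.92381852 231.0965202 ] [380. 404.]
(0.5814, 0.0973, 0.088) [264.9926127  233.82932221] [380. 415.]
(0.613, 0.111, 0.088) [249.34508562 233.91377808] [317. 416.]
(0.611, 0.109, 0.088) [250.56043519 233.58290643] [322. 414.]
(0.615, 0.112, 0.088) [248.32783801 233.95739947] [313. 416.]
```

```bash
python3 - <<'E'
from h import *
s=robot.get_state();print(s["ee_pos"])
crop("side",225,195,295,265,8,"e_side.png")
c=optics.calibration("wrist");np.save("c2.npy",c,allow_pickle=True)
crop("wrist",150,150,400,330,3,"e_w.png")
print(world2pix("wrist",s["ee_pos"]-[0,0,.025],c))
E
```

```text
[0.581899   0.09764796 0.12203477]
[275.98154303 253.16237476]
```

View pics/e_side.png

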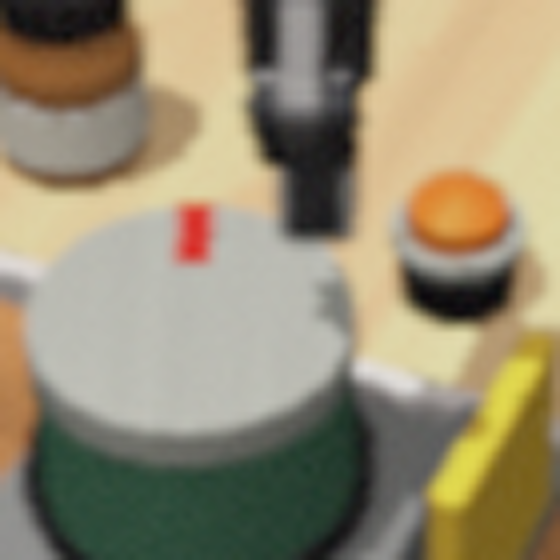

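View pics/e_w.png

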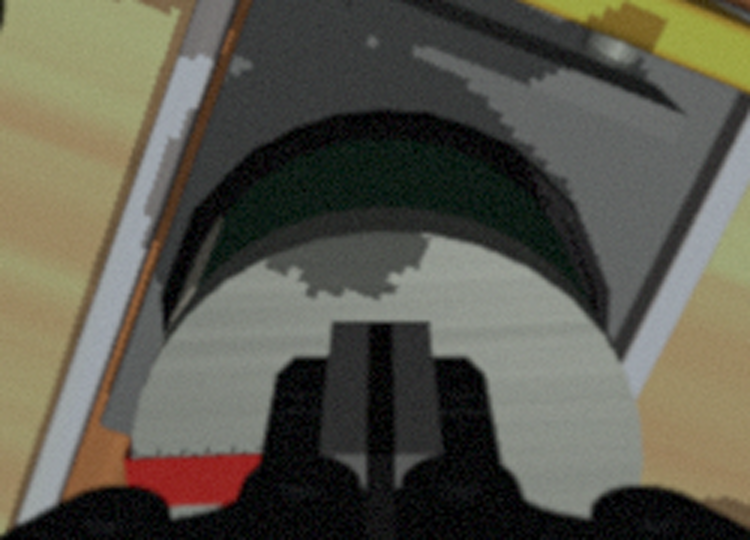

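```bash
python3 - <<'E'
from h import *
from scipy.spatial.transform import Rotation as R
s=robot.get_state();c=np.load("c2.npy",allow_pickle=True).item()
M=R.from_rotvec(s["ee_rot"]).as_matrix()
for L in (.0,.005,.012,.019,.025):
  for x in (0,.006,.011):
    p=s["ee_pos"]+M@[x,0,L]; print(L,x,world2pix("wrist",p,c).round(1),((world2pix("wrist",p,c)-[150,150])*3).round(), "side",((world2pix("side",p)-[225,195])*8).round())
W=lambda x,y,z: pix2world("wrist",(150+x/3,150+y/3),z,c).round(4)
print(W(130,470,.088),W(642,470,.088),W(385,232,.088))
f=np.load("c1.npy",allow_pickle=True).item()
E
```

```text
0.0 0 [276.2 280. ] [379. 390.] side [313. 217.]
0.0 0.006 [276.2 267. ] [379. 351.] side [336. 218.]
0.0 0.011 [276.2 256. ] [379. 318.] side [354. 218.]
0.005 0 [276.3 274.4] [379. 373.] side [314. 231.]
0.005 0.006 [276.3 261.7] [379. 335.] side [336. 231.]
0.005 0.011 [276.3 251. ] [379. 303.] side [354. 232.]
0.012 0 [276.3 267. ] [379. 351.] side [314. 250.]
0.012 0.006 [276.3 254.8] [379. 315.] side [336. 251.]
0.012 0.011 [276.3 244.5] [379. 283.] side [355. 251.]
0.019 0 [276.3 260.3] [379. 331.] side [314. 269.]
0.019 0.006 [276.3 248.5] [379. 295.] side [336. 270.]
0.019 0.011 [276.3 238.4] [379. 265.] side [355. 270.]
0.025 0 [276.4 254.9] [379. 315.] side [315. 286.]
0.025 0.006 [276.4 243.4] [379. 280.] side [337. 286.]
0.025 0.011 [276.4 233.6] [379. 251.] side [355. 286.]
[0.6313 0.0692 0.088 ] [0.5978 0.1546 0.088 ] [0.5722 0.0951 0.088 ]
```

```bash
python3 -m jog '[{"jaw":1,"dx":0,"dy":0,"dz":1,"turn":0},{"jaw":1,"dx":0,"dy":0,"dz":2,"turn":0},{"jaw":1,"dx":0,"dy":0,"dz":3,"turn":0},{"jaw":1,"dx":0,"dy":0,"dz":4,"turn":0},{"jaw":1,"dx":0,"dy":0,"dz":5,"turn":0},{"jaw":1,"dx":0,"dy":0,"dz":6,"turn":0},{"jaw":1,"dx":0,"dy":0,"dz":6,"turn":0},{"jaw":1,"dx":0,"dy":0,"dz":6,"turn":0}]'
python3 - <<'E'
from h import *
s=robot.get_state();print(s["ee_pos"],s["ee_rot"],s["contact_force"],s["moment"])
crop("side",225,195,295,265,8,"f_side.png")
c=optics.calibration("wrist");np.save("c3.npy",c,allow_pickle=True)
crop("wrist",150,150,400,330,3,"f_w.png")
E
```

```text
time: 3.78
ee_pos: [0.5823, 0.0981, 0.1165]
ee_rot: [-0.582, 3.085, 0.001]
contact_force: [-0.4, 0.1, -0.2]
width: 0.0003
[0.58233224 0.09807575 0.11652803] [-5.81925920e-01  3.08549903e+00  1.22255179e-03] [-0.37607287  0.07490556 -0.21816849] [ 0.00945944  0.06195069 -0.01350134]
```

View pics/f_side.png

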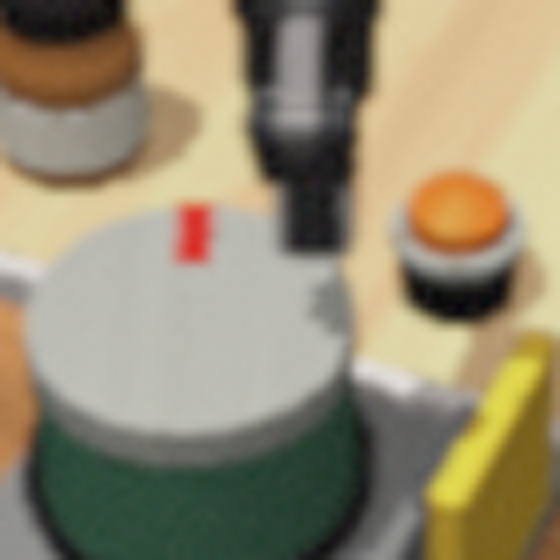

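View pics/f_w.png

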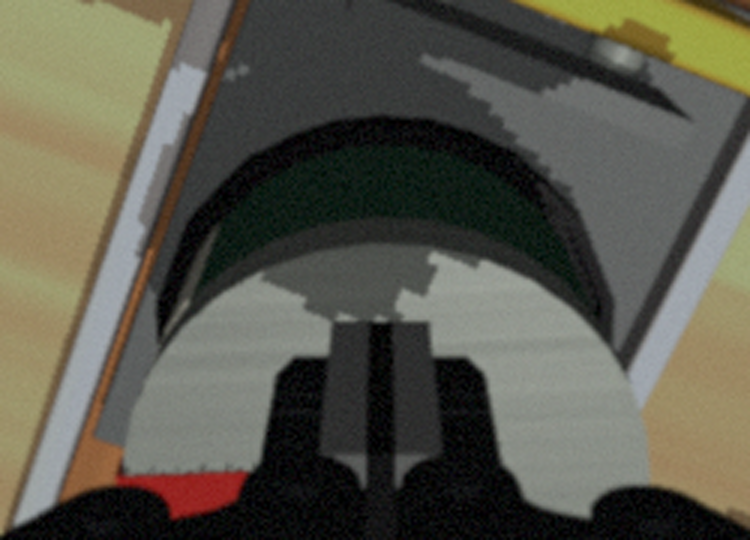

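```bash
for i in 1 ; do python3 -m jog '[{"jaw":1,"dx":0,"dy":0,"dz":0.4,"turn":0},{"jaw":1,"dx":0,"dy":0,"dz":0.8,"turn":0},{"jaw":1,"dx":0,"dy":0,"dz":1.2,"turn":0},{"jaw":1,"dx":0,"dy":0,"dz":1.6,"turn":0},{"jaw":1,"dx":0,"dy":0,"dz":2,"turn":0},{"jaw":1,"dx":0,"dy":0,"dz":2.4,"turn":0},{"jaw":1,"dx":0,"dy":0,"dz":2.8,"turn":0},{"jaw":1,"dx":0,"dy":0,"dz":3,"turn":0}]'; done
```

```text
time: 4.55
ee_pos: [0.5824, 0.098, 0.1136]
ee_rot: [-0.582, 3.085, 0.001]
contact_force: [0.2, 0.8, 1.1]
width: 0.0002
```

```bash
python3 -m jog '[{"jaw":1,"dx":0,"dy":0,"dz":0.2,"turn":0},{"jaw":1,"dx":0,"dy":0,"dz":0.4,"turn":0},{"jaw":1,"dx":0,"dy":0,"dz":0.6,"turn":0},{"jaw":1,"dx":0,"dy":0,"dz":0.8,"turn":0},{"jaw":1,"dx":0,"dy":0,"dz":1,"turn":0},{"jaw":1,"dx":0,"dy":0,"dz":1,"turn":0},{"jaw":1,"dx":0,"dy":0,"dz":1,"turn":0},{"jaw":1,"dx":0,"dy":0,"dz":1,"turn":0}]'; python3 - <<'E'
from h import *
s=robot.get_state();print(s["ee_pos"],s["contact_force"],s["moment"])
E
```

```text
time: 5.22
ee_pos: [0.5824, 0.098, 0.1126]
ee_rot: [-0.582, 3.085, 0.001]
contact_force: [-0.7, -0.0, -0.3]
width: 0.0002
[0.58239402 0.09804859 0.11260442] [-0.7262491  -0.0066484  -0.31663384] [0.0139567  0.01980135 0.02615506]
```

```bash
python3 -m jog '[{"jaw":1,"dx":0,"dy":0,"dz":0.2,"turn":0},{"jaw":1,"dx":0,"dy":0,"dz":0.4,"turn":0},{"jaw":1,"dx":0,"dy":0,"dz":0.6,"turn":0},{"jaw":1,"dx":0,"dy":0,"dz":0.8,"turn":0},{"jaw":1,"dx":0,"dy":0,"dz":1,"turn":0},{"jaw":1,"dx":0,"dy":0,"dz":1,"turn":0},{"jaw":1,"dx":0,"dy":0,"dz":1,"turn":0},{"jaw":1,"dx":0,"dy":0,"dz":1,"turn":0}]'; python3 - <<'E'
from h import *
s=robot.get_state();print(s["ee_pos"],s["contact_force"],s["moment"])
E
```

```text
time: 5.88
ee_pos: [0.5824, 0.0981, 0.1116]
ee_rot: [-0.582, 3.085, 0.001]
contact_force: [-0.6, -1.1, -0.1]
width: -0.0001
[0.58244036 0.09807549 0.1116154 ] [-0.64449308 -1.14461573 -0.10256507] [ 0.05145856 -0.01350358  0.03370172]
```

```bash
python3 -m jog '[{"jaw":1,"dx":0,"dy":0,"dz":0.3,"turn":0},{"jaw":1,"dx":0,"dy":0,"dz":0.6,"turn":0},{"jaw":1,"dx":0,"dy":0,"dz":0.9,"turn":0},{"jaw":1,"dx":0,"dy":0,"dz":1.2,"turn":0},{"jaw":1,"dx":0,"dy":0,"dz":1.5,"turn":0},{"jaw":1,"dx":0,"dy":0,"dz":1.5,"turn":0},{"jaw":1,"dx":0,"dy":0,"dz":1.5,"turn":0},{"jaw":1,"dx":0,"dy":0,"dz":1.5,"turn":0}]'; python3 - <<'E'
from h import *
s=robot.get_state();print(s["ee_pos"],s["contact_force"],s["moment"])
crop("side",225,195,295,265,8,"g_side.png")
c=optics.calibration("wrist");np.save("c4.npy",c,allow_pickle=True)
crop("wrist",150,150,400,330,3,"g_w.png")
E
```

```text
time: 6.55
ee_pos: [0.5824, 0.0981, 0.1101]
ee_rot: [-0.582, 3.085, 0.001]
contact_force: [0.3, 0.5, -0.6]
width: 0.0001
[0.58239758 0.09808167 0.11009141] [ 0.34132964  0.466224   -0.63754871] [ 0.07104702 -0.02278153 -0.01064618]
```

View pics/g_side.png

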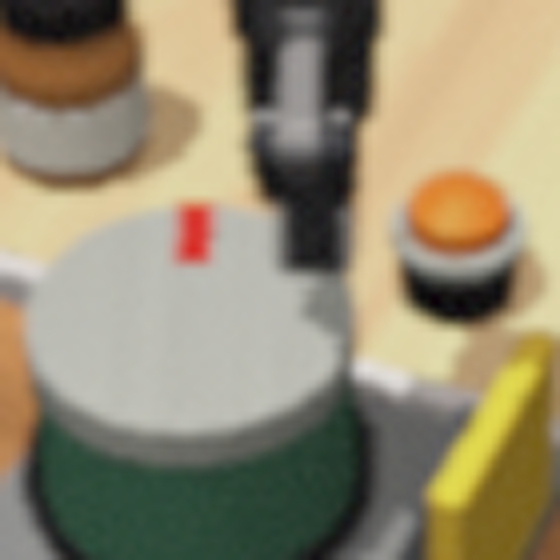

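View pics/g_w.png

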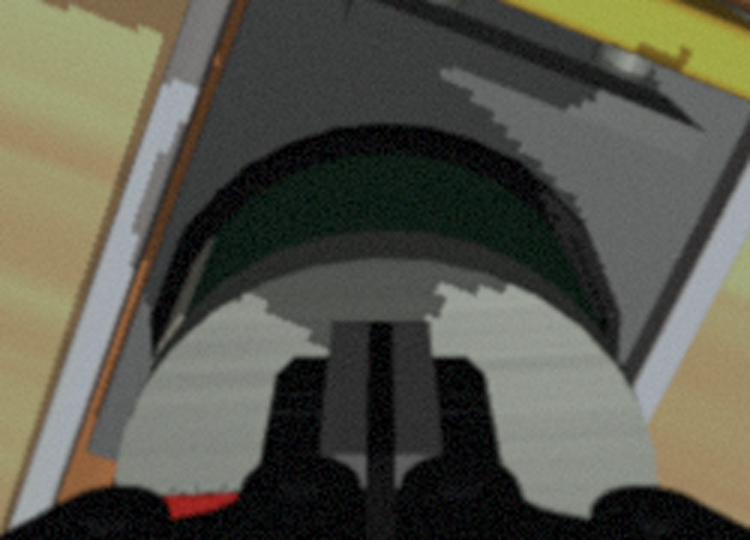

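```bash
python3 -m jog '[{"jaw":1,"dx":0,"dy":0,"dz":0.6,"turn":0},{"jaw":1,"dx":0,"dy":0,"dz":1.2,"turn":0},{"jaw":1,"dx":0,"dy":0,"dz":1.8,"turn":0},{"jaw":1,"dx":0,"dy":0,"dz":2.4,"turn":0},{"jaw":1,"dx":0,"dy":0,"dz":3,"turn":0},{"jaw":1,"dx":0,"dy":0,"dz":3.6,"turn":0},{"jaw":1,"dx":0,"dy":0,"dz":4,"turn":0},{"jaw":1,"dx":0,"dy":0,"dz":4,"turn":0}]'; python3 - <<'E'
from h import *
s=robot.get_state();print(s["ee_pos"],s["contact_force"],s["moment"])
crop("side",225,195,295,265,8,"h_side.png")
E
```

```text
time: 7.32
ee_pos: [0.5824, 0.098, 0.106]
ee_rot: [-0.582, 3.086, 0.001]
contact_force: [-0.1, -0.2, 0.5]
width: -0.0
[0.58235321 0.09802586 0.10595573] [-0.12829013 -0.16180736  0.47883703] [ 0.00400327 -0.01370547  0.04150385]
```

View pics/h_side.png

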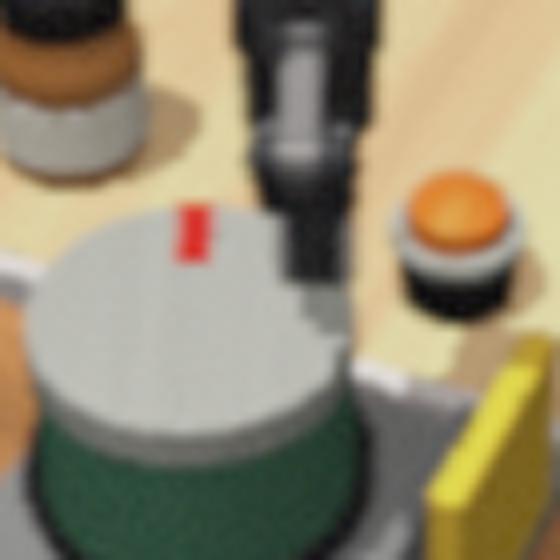

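```bash
python3 -m jog '[{"jaw":1,"dx":0,"dy":0,"dz":0.6,"turn":0},{"jaw":1,"dx":0,"dy":0,"dz":1.2,"turn":0},{"jaw":1,"dx":0,"dy":0,"dz":1.8,"turn":0},{"jaw":1,"dx":0,"dy":0,"dz":2.4,"turn":0},{"jaw":1,"dx":0,"dy":0,"dz":3,"turn":0},{"jaw":1,"dx":0,"dy":0,"dz":3.6,"turn":0},{"jaw":1,"dx":0,"dy":0,"dz":4,"turn":0},{"jaw":1,"dx":0,"dy":0,"dz":4,"turn":0}]'; python3 - <<'E'
from h import *
s=robot.get_state();print(s["ee_pos"],s["contact_force"],s["moment"])
crop("side",225,195,295,265,8,"i_side.png")
c=optics.calibration("wrist");np.save("c5.npy",c,allow_pickle=True)
crop("wrist",150,150,400,330,3,"i_w.png")
E
```

```text
time: 8.03
ee_pos: [0.5823, 0.0981, 0.1019]
ee_rot: [-0.582, 3.086, 0.001]
contact_force: [1.1, -0.5, -0.0]
width: 0.0004
[0.58233472 0.09806405 0.1019195 ] [ 1.08200412 -0.49818567 -0.01864768] [-0.0044176  -0.01521453 -0.05023968]
```

View pics/i_side.png

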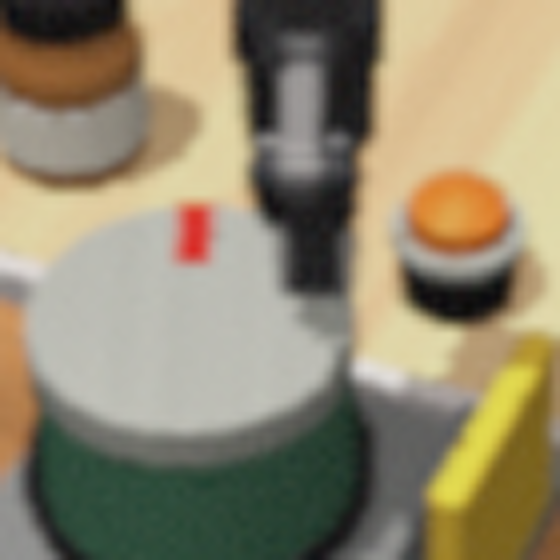

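View pics/i_w.png

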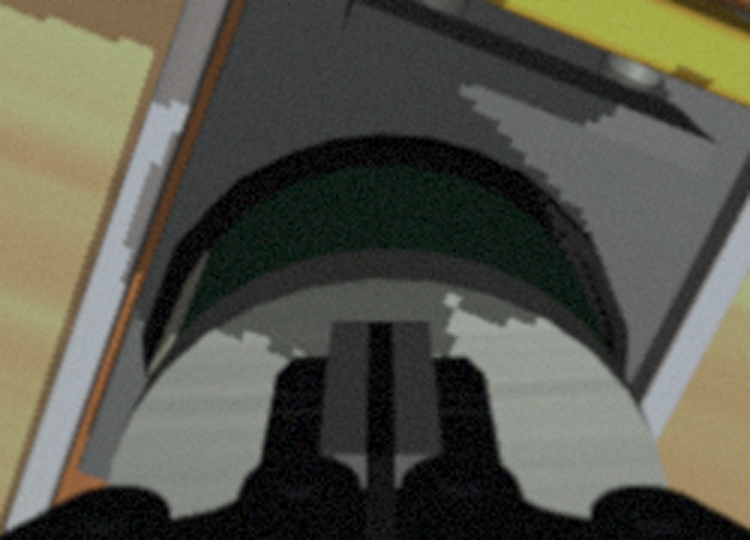

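```bash
python3 -m jog '[{"jaw":1,"dx":0,"dy":0,"dz":0.3,"turn":0},{"jaw":1,"dx":0,"dy":0,"dz":0.6,"turn":0},{"jaw":1,"dx":0,"dy":0,"dz":0.9,"turn":0},{"jaw":1,"dx":0,"dy":0,"dz":1.2,"turn":0},{"jaw":1,"dx":0,"dy":0,"dz":1.5,"turn":0},{"jaw":1,"dx":0,"dy":0,"dz":1.5,"turn":0},{"jaw":1,"dx":0,"dy":0,"dz":1.5,"turn":0},{"jaw":1,"dx":0,"dy":0,"dz":1.5,"turn":0}]'
```

```text
time: 8.8
ee_pos: [0.5824, 0.0981, 0.1005]
ee_rot: [-0.582, 3.085, 0.001]
contact_force: [-0.9, 0.4, 0.1]
width: -0.0001
```

```bash
python3 -m jog '[{"jaw":1,"dx":0,"dy":0,"dz":0.3,"turn":0},{"jaw":1,"dx":0,"dy":0,"dz":0.6,"turn":0},{"jaw":1,"dx":0,"dy":0,"dz":0.9,"turn":0},{"jaw":1,"dx":0,"dy":0,"dz":1.2,"turn":0},{"jaw":1,"dx":0,"dy":0,"dz":1.2,"turn":0},{"jaw":1,"dx":0,"dy":0,"dz":1.2,"turn":0},{"jaw":1,"dx":0,"dy":0,"dz":1.2,"turn":0},{"jaw":1,"dx":0,"dy":0,"dz":1.2,"turn":0}]'
```

```text
time: 9.47
ee_pos: [0.5824, 0.0981, 0.0994]
ee_rot: [-0.582, 3.085, 0.001]
contact_force: [0.6, -0.4, -0.5]
width: -0.0002
```

```bash
python3 -m jog '[{"jaw":1,"dx":0,"dy":0,"dz":0.3,"turn":0},{"jaw":1,"dx":0,"dy":0,"dz":0.6,"turn":0},{"jaw":1,"dx":0,"dy":0,"dz":0.9,"turn":0},{"jaw":1,"dx":0,"dy":0,"dz":1.2,"turn":0},{"jaw":1,"dx":0,"dy":0,"dz":1.2,"turn":0},{"jaw":1,"dx":0,"dy":0,"dz":1.2,"turn":0},{"jaw":1,"dx":0,"dy":0,"dz":1.2,"turn":0},{"jaw":1,"dx":0,"dy":0,"dz":1.2,"turn":0}]'; python3 - <<'E'
from h import *
crop("side",225,195,295,265,8,"j_side.png")
c=optics.calibration("wrist");np.save("c5.npy",c,allow_pickle=True)
crop("wrist",150,150,400,330,3,"j_w.png")
E
```

```text
time: 10.13
ee_pos: [0.5825, 0.0981, 0.0982]
ee_rot: [-0.582, 3.085, 0.001]
contact_force: [-0.2, -0.4, -0.7]
width: 0.0002
```

View pics/j_side.png

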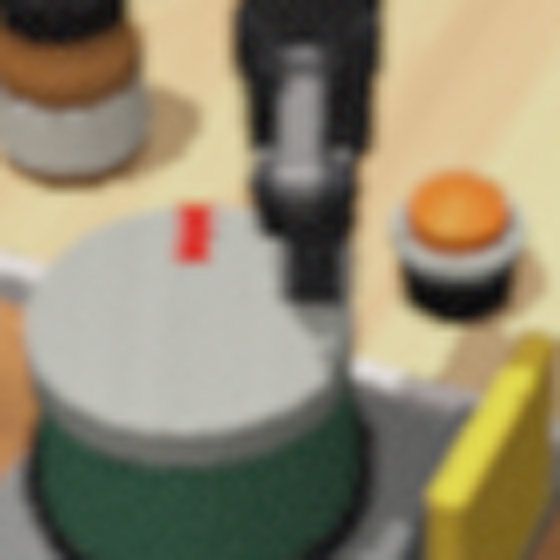

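View pics/j_w.png

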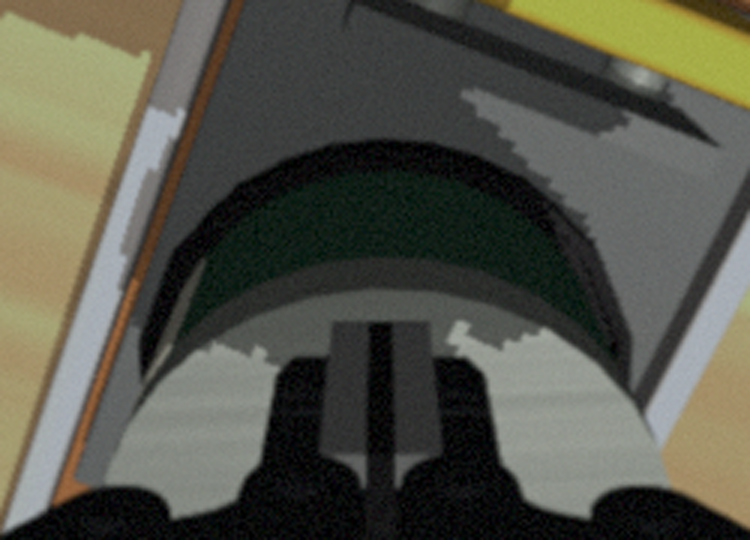

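```bash
python3 -m jog '[{"jaw":1,"dx":0,"dy":0,"dz":0.5,"turn":0},{"jaw":1,"dx":0,"dy":0,"dz":1,"turn":0},{"jaw":1,"dx":0,"dy":0,"dz":1.5,"turn":0},{"jaw":1,"dx":0,"dy":0,"dz":2,"turn":0},{"jaw":1,"dx":0,"dy":0,"dz":2.5,"turn":0},{"jaw":1,"dx":0,"dy":0,"dz":3,"turn":0},{"jaw":1,"dx":0,"dy":0,"dz":3,"turn":0},{"jaw":1,"dx":0,"dy":0,"dz":3,"turn":0}]'
```

```text
time: 10.9
ee_pos: [0.5825, 0.0981, 0.0951]
ee_rot: [-0.582, 3.085, 0.001]
contact_force: [0.1, 0.9, 0.2]
width: 0.0001
```

```bash
python3 -m jog '[{"jaw":1,"dx":0,"dy":0,"dz":0.3,"turn":0},{"jaw":1,"dx":0,"dy":0,"dz":0.6,"turn":0},{"jaw":1,"dx":0,"dy":0,"dz":0.9,"turn":0},{"jaw":1,"dx":0,"dy":0,"dz":1.2,"turn":0},{"jaw":1,"dx":0,"dy":0,"dz":1.2,"turn":0},{"jaw":1,"dx":0,"dy":0,"dz":1.2,"turn":0},{"jaw":1,"dx":0,"dy":0,"dz":1.2,"turn":0},{"jaw":1,"dx":0,"dy":0,"dz":1.2,"turn":0}]'
```

```text
time: 11.57
ee_pos: [0.5824, 0.0981, 0.0939]
ee_rot: [-0.582, 3.085, 0.001]
contact_force: [-0.1, -0.4, -0.3]
width: 0.0002
```

```bash
python3 -m jog '[{"jaw":1,"dx":0,"dy":0,"dz":0.3,"turn":0},{"jaw":1,"dx":0,"dy":0,"dz":0.6,"turn":0},{"jaw":1,"dx":0,"dy":0,"dz":0.9,"turn":0},{"jaw":1,"dx":0,"dy":0,"dz":1.2,"turn":0},{"jaw":1,"dx":0,"dy":0,"dz":1.2,"turn":0},{"jaw":1,"dx":0,"dy":0,"dz":1.2,"turn":0},{"jaw":1,"dx":0,"dy":0,"dz":1.2,"turn":0},{"jaw":1,"dx":0,"dy":0,"dz":1.2,"turn":0}]'; python3 - <<'E'
from h import *
crop("side",225,195,295,265,8,"k_side.png")
E
```

```text
time: 12.23
ee_pos: [0.5825, 0.0981, 0.0927]
ee_rot: [-0.582, 3.085, 0.001]
contact_force: [-0.7, -0.5, 0.5]
width: 0.0
```

View pics/k_side.png

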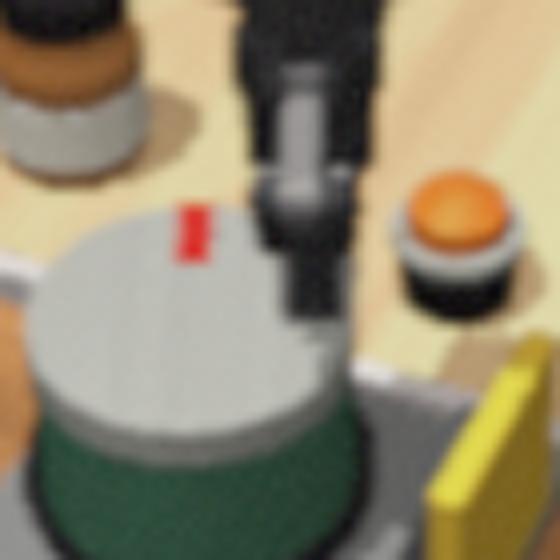

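```bash
python3 -m jog '[{"jaw":1,"dx":0,"dy":0,"dz":0.3,"turn":0},{"jaw":1,"dx":0,"dy":0,"dz":0.6,"turn":0},{"jaw":1,"dx":0,"dy":0,"dz":0.9,"turn":0},{"jaw":1,"dx":0,"dy":0,"dz":1.2,"turn":0},{"jaw":1,"dx":0,"dy":0,"dz":1.2,"turn":0},{"jaw":1,"dx":0,"dy":0,"dz":1.2,"turn":0},{"jaw":1,"dx":0,"dy":0,"dz":1.2,"turn":0},{"jaw":1,"dx":0,"dy":0,"dz":1.2,"turn":0}]'
```

```text
time: 12.95
ee_pos: [0.5824, 0.0981, 0.0915]
ee_rot: [-0.582, 3.085, 0.001]
contact_force: [0.5, -0.8, -0.7]
width: -0.0002
```

```bash
python3 -m jog '[{"jaw":1,"dx":0,"dy":0,"dz":0.2,"turn":0},{"jaw":1,"dx":0,"dy":0,"dz":0.4,"turn":0},{"jaw":1,"dx":0,"dy":0,"dz":0.6,"turn":0},{"jaw":1,"dx":0,"dy":0,"dz":0.8,"turn":0},{"jaw":1,"dx":0,"dy":0,"dz":1,"turn":0},{"jaw":1,"dx":0,"dy":0,"dz":1,"turn":0},{"jaw":1,"dx":0,"dy":0,"dz":1,"turn":0},{"jaw":1,"dx":0,"dy":0,"dz":1,"turn":0}]'
```

```text
time: 13.62
ee_pos: [0.5825, 0.0981, 0.0905]
ee_rot: [-0.582, 3.085, 0.001]
contact_force: [-0.3, 0.1, 0.5]
width: 0.0003
```

```bash
python3 -m jog '[{"jaw":1,"dx":0,"dy":0,"dz":0.2,"turn":0},{"jaw":1,"dx":0,"dy":0,"dz":0.4,"turn":0},{"jaw":1,"dx":0,"dy":0,"dz":0.6,"turn":0},{"jaw":1,"dx":0,"dy":0,"dz":0.8,"turn":0},{"jaw":1,"dx":0,"dy":0,"dz":1,"turn":0},{"jaw":1,"dx":0,"dy":0,"dz":1,"turn":0},{"jaw":1,"dx":0,"dy":0,"dz":1,"turn":0},{"jaw":1,"dx":0,"dy":0,"dz":1,"turn":0}]'
```

```text
time: 14.28
ee_pos: [0.5825, 0.0981, 0.0903]
ee_rot: [-0.582, 3.085, 0.001]
contact_force: [-2.6, 0.2, 7.7]
width: -0.0002
```

```bash
python3 -m jog '[{"jaw":1,"dx":0,"dy":-0.6,"dz":0.8,"turn":-0.017},{"jaw":1,"dx":0,"dy":-1.7,"dz":0.8,"turn":-0.052},{"jaw":1,"dx":-0.1,"dy":-2.9,"dz":0.8,"turn":-0.087},{"jaw":1,"dx":-0.2,"dy":-4,"dz":0.8,"turn":-0.122},{"jaw":1,"dx":-0.4,"dy":-5.2,"dz":0.8,"turn":-0.157},{"jaw":1,"dx":-0.6,"dy":-6.3,"dz":0.8,"turn":-0.192},{"jaw":1,"dx":-0.7,"dy":-6.9,"dz":0.8,"turn":-0.209},{"jaw":1,"dx":-0.7,"dy":-6.9,"dz":0.8,"turn":-0.209}]'; cat > st.py <<'E'
from h import *
from scipy.spatial.transform import Rotation as R
s=robot.get_state(); M=R.from_rotvec(s["ee_rot"]).as_matrix()
d=s["ee_pos"][:2]-[.613,.111]
print("pos",s["ee_pos"].round(4),"r",np.hypot(*d).round(4),"ang",np.degrees(np.arctan2(d[1],d[0]))%360,"Xang",np.degrees(np.arctan2(M[1,0],M[0,0]))%360,"F",s["contact_force"].round(2),"tilt",M[:2,2].round(4),"j6",s["joint_pos"][5].round(2))
print("centre in tool mm",(M.T@np.r_[-d,0]*1000).round(1))
E
python3 st.py; python3 -c "
from h import *
crop('side',225,195,295,265,8,'l_side.png')"
```

```text
time: 14.95
ee_pos: [0.5859, 0.0919, 0.0903]
ee_rot: [-0.903, 3.006, 0.001]
contact_force: [-2.3, 0.6, 6.7]
width: -0.0002
pos [0.5859 0.0919 0.0903] r 0.0331 ang 215.1586038548694 Xang 213.42984489110384 F [-2.33  0.6   6.71] tilt [0.0028 0.0012] j6 -1.47
centre in tool mm [-33.1   1.    0.1]
```

View pics/l_side.png

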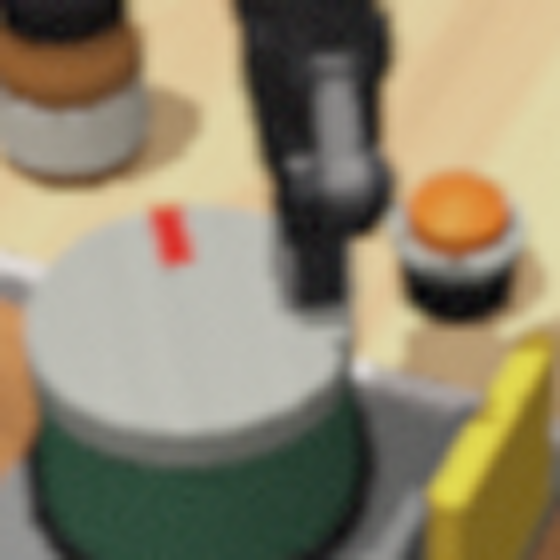

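```bash
python3 -m jog '[{"jaw":1,"dx":0,"dy":-0.9,"dz":0.9,"turn":-0.026},{"jaw":1,"dx":-0.2,"dy":-2.6,"dz":0.9,"turn":-0.079},{"jaw":1,"dx":-0.4,"dy":-4.3,"dz":0.9,"turn":-0.131},{"jaw":1,"dx":-0.7,"dy":-6,"dz":0.9,"turn":-0.183},{"jaw":1,"dx":-1.1,"dy":-7.7,"dz":0.9,"turn":-0.236},{"jaw":1,"dx":-1.6,"dy":-9.4,"dz":0.9,"turn":-0.288},{"jaw":1,"dx":-1.9,"dy":-10.2,"dz":0.9,"turn":-0.314},{"jaw":1,"dx":-1.9,"dy":-10.2,"dz":0.9,"turn":-0.314}]'; python3 st.py
```

```text
time: 15.67
ee_pos: [0.5934, 0.0842, 0.0903]
ee_rot: [-1.363, 2.827, -0.001]
contact_force: [-3.5, -1.5, 8.2]
width: 0.0
pos [0.5934 0.0842 0.0903] r 0.0332 ang 233.86695836708077 Xang 231.48794950016824 F [-3.52 -1.54  8.19] tilt [0.0035 0.0009] j6 -1.14
centre in tool mm [-33.2   1.4   0.1]
```

```bash
python3 -m jog '[{"jaw":1,"dx":0,"dy":-0.9,"dz":0.85,"turn":-0.026},{"jaw":1,"dx":-0.2,"dy":-2.6,"dz":0.85,"turn":-0.079},{"jaw":1,"dx":-0.4,"dy":-4.3,"dz":0.85,"turn":-0.131},{"jaw":1,"dx":-0.7,"dy":-6,"dz":0.85,"turn":-0.183},{"jaw":1,"dx":-1.1,"dy":-7.7,"dz":0.85,"turn":-0.236},{"jaw":1,"dx":-1.6,"dy":-9.4,"dz":0.85,"turn":-0.288},{"jaw":1,"dx":-1.9,"dy":-10.2,"dz":0.85,"turn":-0.314},{"jaw":1,"dx":-1.9,"dy":-10.2,"dz":0.85,"turn":-0.314}]'; python3 st.py;  python3 -c "
from h import *
crop('side',225,195,295,265,8,'m_side.png')"
```

```text
time: 16.33
ee_pos: [0.603, 0.079, 0.0903]
ee_rot: [-1.791, 2.577, -0.003]
contact_force: [-1.5, -2.1, 6.6]
width: -0.0002
pos [0.603  0.079  0.0903] r 0.0335 ang 252.58796916300818 Xang 249.5916202436115 F [-1.46 -2.13  6.62] tilt [0.0042 0.0006] j6 -0.81
centre in tool mm [-33.5   1.8   0.1]
```

View pics/m_side.png

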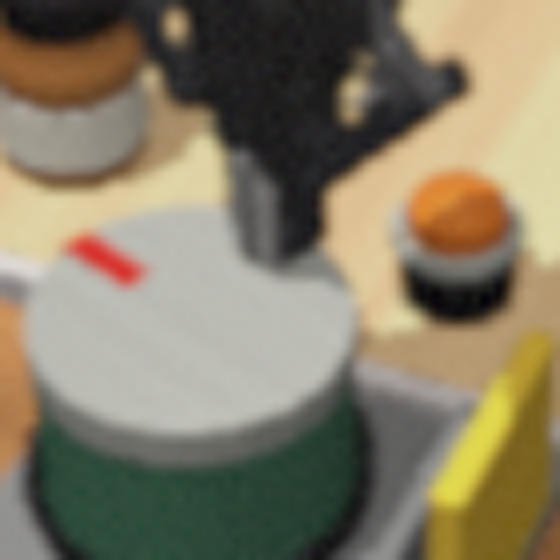

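```bash
python3 - <<'E'
from h import *
S=lambda x,y: pix2world("side",(225+x/8,195+y/8),.088)
o,i,c=S(74,247),S(140,276),S(190,320)
for a,b in((o,i),(o,c)): d=a-b; print(np.degrees(np.arctan2(d[1],d[0])),np.hypot(*d[:2]))
E
```

```text
-8.844333132974114 0.0227929092730521
-18.0358777049698 0.04539510409333345
```

```bash
python3 -m jog '[{"jaw":1,"dx":0,"dy":-0.9,"dz":0.9,"turn":-0.026},{"jaw":1,"dx":-0.2,"dy":-2.6,"dz":0.9,"turn":-0.079},{"jaw":1,"dx":-0.5,"dy":-4.3,"dz":0.9,"turn":-0.131},{"jaw":1,"dx":-0.8,"dy":-6,"dz":0.9,"turn":-0.183},{"jaw":1,"dx":-1.2,"dy":-7.7,"dz":0.9,"turn":-0.236},{"jaw":1,"dx":-1.5,"dy":-8.6,"dz":0.9,"turn":-0.262},{"jaw":1,"dx":-1.5,"dy":-8.6,"dz":0.9,"turn":-0.262},{"jaw":1,"dx":-1.5,"dy":-8.6,"dz":0.9,"turn":-0.262}]'; python3 st.py
```

```text
time: 17.05
ee_pos: [0.612, 0.0771, 0.0904]
ee_rot: [-2.111, 2.321, -0.005]
contact_force: [-2.2, -2.0, 6.5]
width: 0.0001
pos [0.612  0.0771 0.0904] r 0.0339 ang 268.25119904018385 Xang 264.55481809679486 F [-2.22 -2.01  6.49] tilt [0.0053 0.0003] j6 -0.54
centre in tool mm [-33.8   2.2   0. ]
```

```bash
python3 -c "
from h import *
crop('side',225,195,295,265,8,'n_side.png')
crop('top',190,150,280,240,6,'n_top.png')"
```

```text
(no output)
```

View pics/n_side.png

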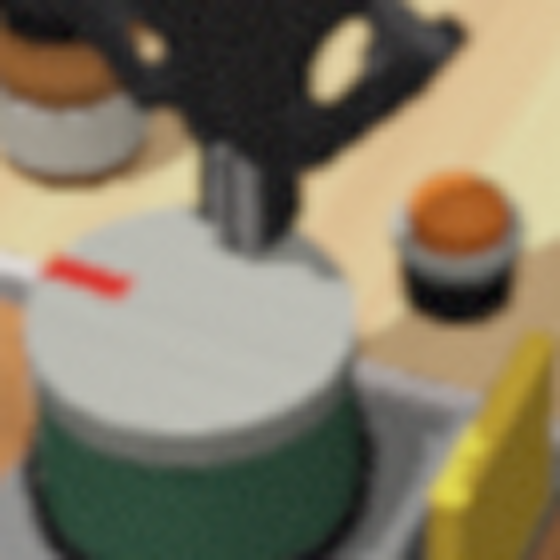

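View pics/n_top.png

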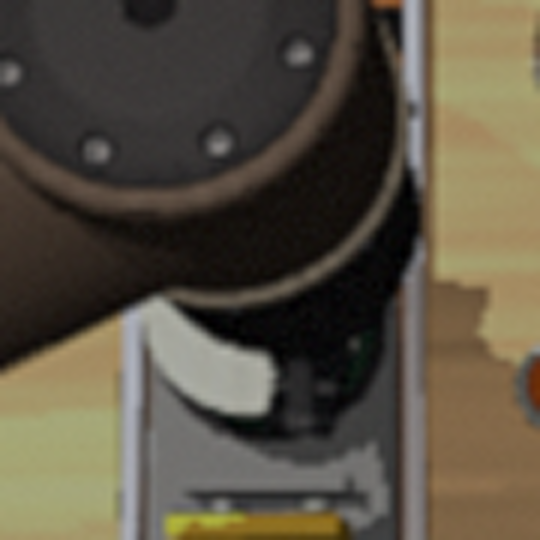

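```bash
python3 -m jog '[{"jaw":1,"dx":0,"dy":0,"dz":-5,"turn":0},{"jaw":1,"dx":0,"dy":0,"dz":-20,"turn":0},{"jaw":1,"dx":0,"dy":0,"dz":-45,"turn":0},{"jaw":1,"dx":15,"dy":0,"dz":-70,"turn":0},{"jaw":1,"dx":35,"dy":0,"dz":-90,"turn":0},{"jaw":1,"dx":50,"dy":0,"dz":-100,"turn":0},{"jaw":1,"dx":60,"dy":0,"dz":-100,"turn":0},{"jaw":1,"dx":60,"dy":0,"dz":-100,"turn":0}]'; python3 - <<'E'
from h import *
s=robot.get_state();print(s["ee_pos"],s["ee_rot"])
c=optics.calibration("wrist");np.save("c6.npy",c,allow_pickle=True)
f=optics.grab_frame("wrist")[:,:,::-1];cv2.imwrite("pics/o_w.png",f)
crop('side',160,170,310,310,4,'o_side.png')
E
```

```text
time: 17.82
ee_pos: [0.6053, 0.0157, 0.1903]
ee_rot: [-2.108, 2.323, -0.005]
contact_force: [-0.2, 0.5, -0.1]
width: 0.0001
[0.60532874 0.01574057 0.19030331] [-2.10780913  2.32316286 -0.00497818]
```

View pics/o_w.png

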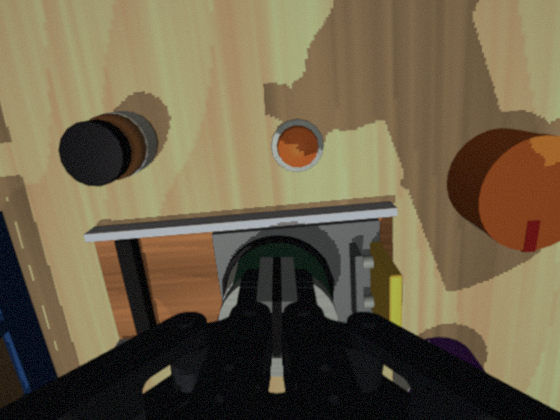

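View pics/o_side.png

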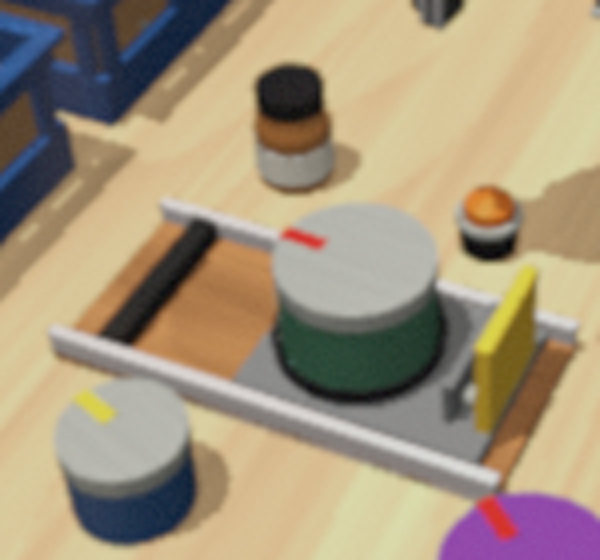

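```bash
cat > bar.py <<'E'
from h import *
def bar(name,img,box,c=None):
    c=c or optics.calibration(name)
    x0,y0,x1,y1=box; f=img[y0:y1,x0:x1].astype(int)
    b,g,r=f[...,0],f[...,1],f[...,2]
    w=np.clip((r-(g+b)/2)-25,0,None).astype(float)
    w[w<20]=0
    ys,xs=np.nonzero(w)
    P=np.array([pix2world(name,(x+x0,y+y0),.088,c)[:2] for x,y in zip(xs,ys)]);W=w[ys,xs]
    m=(P*W[:,None]).sum(0)/W.sum(); C=((P-m)*W[:,None]).T@(P-m)/W.sum()
    e,v=np.linalg.eigh(C); d=v[:,1]
    print(name,"n",len(W),"mean",m.round(4),"px",(xs*W).sum()/W.sum()+x0,(ys*W).sum()/W.sum()+y0,"dir deg",np.degrees(np.arctan(d[1]/d[0])),"sd",np.sqrt(e).round(4))
    return m
E
python3 - <<'E'
from bar import *
m=bar("side",cv2.imread("pics/full_b_side.png"),(225,215,260,240))
c0=np.array([.6109,.1182]);d=m-c0;print(np.degrees(np.arctan2(d[1],d[0])),np.hypot(*d))
m=bar("side",cv2.imread("pics/full_o_side.png"),(225,215,252,240))
d=m-c0;print(np.degrees(np.arctan2(d[1],d[0])),np.hypot(*d))
m=bar("top",cv2.imread("pics/a_top.png"),(233,185,258,202))
d=m-[.6106,.1092];print(np.degrees(np.arctan2(d[1],d[0])),np.hypot(*d))
E
```

```text
side n 87 mean [0.6361 0.0897] px 244.16722866174922 225.28619599578505 dir deg 62.563110058402714 sd [0.0118 0.028 ]
-48.61341630692839 0.038044996166624365
side n 73 mean [0.6523 0.1138] px 232.89017403523943 230.0295103232083 dir deg -76.11420148522659 sd [0.0104 0.0141]
-6.042897501072428 0.041611349157545496
top n 39 mean [0.6265 0.0809] px 244.08189040537786 194.14422489305358 dir deg -64.24069219016462 sd [0.0023 0.0074]
-60.64086913232915 0.032416288945447666
```

```bash
python3 -m jog '[{"jaw":1,"dx":-5,"dy":10,"dz":0,"turn":0.12},{"jaw":1,"dx":-15,"dy":30,"dz":0,"turn":0.24},{"jaw":1,"dx":-28,"dy":55,"dz":0,"turn":0.36},{"jaw":1,"dx":-42,"dy":80,"dz":0,"turn":0.48},{"jaw":1,"dx":-56,"dy":105,"dz":0,"turn":0.6},{"jaw":1,"dx":-68,"dy":128,"dz":0,"turn":0.72},{"jaw":1,"dx":-76,"dy":142,"dz":0,"turn":0.84},{"jaw":1,"dx":-80,"dy":148,"dz":0,"turn":0.96}]'; python3 st.py; python3 -c "
from h import *
crop('top',190,130,280,250,5,'p_top.png')"
```

```text
time: 18.58
ee_pos: [0.4632, 0.1119, 0.1876]
ee_rot: [-0.792, 3.038, -0.001]
contact_force: [0.4, -0.3, 0.6]
width: -0.0002
pos [0.4632 0.1119 0.1876] r 0.1498 ang 179.65749306084643 Xang 209.219268120626 F [ 0.44 -0.3   0.59] tilt [ 0.002  -0.0002] j6 -1.71
centre in tool mm [-130.3  -73.9    0.3]
```

View pics/p_top.png

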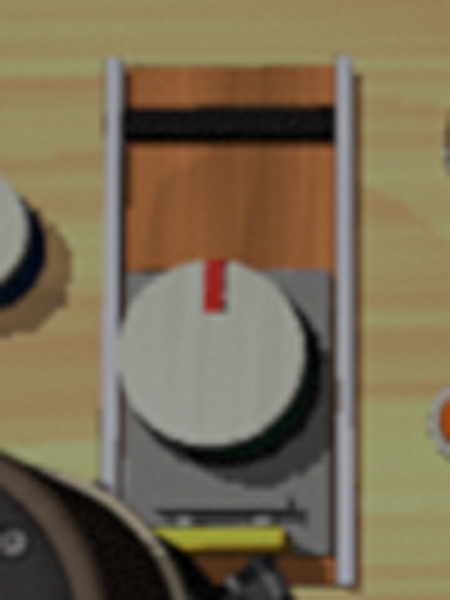

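```bash
python3 -m jog '[{"jaw":1,"dx":-5,"dy":-3,"dz":8,"turn":0.1},{"jaw":1,"dx":-10,"dy":-7,"dz":28,"turn":0.22},{"jaw":1,"dx":-14,"dy":-10,"dz":52,"turn":0.34},{"jaw":1,"dx":-14,"dy":-10,"dz":76,"turn":0.45},{"jaw":1,"dx":-14,"dy":-10,"dz":98,"turn":0.51},{"jaw":1,"dx":-14,"dy":-10,"dz":113,"turn":0.51},{"jaw":1,"dx":-14,"dy":-10,"dz":118,"turn":0.51},{"jaw":1,"dx":-14,"dy":-10,"dz":118,"turn":0.51}]'; python3 st.py; python3 -c "
from h import *
crop('side',200,170,330,280,5,'q_side.png')"
```

```text
time: 19.3
ee_pos: [0.4797, 0.1095, 0.0678]
ee_rot: [-0.012, -3.14, 0.004]
contact_force: [0.5, -0.5, 0.8]
width: 0.0002
pos [0.4797 0.1095 0.0678] r 0.1333 ang 180.63392218004088 Xang 179.56656596064946 F [ 0.52 -0.47  0.84] tilt [-0.0014 -0.0023] j6 -2.21
centre in tool mm [-133.3    2.5   -0.2]
```

View pics/q_side.png

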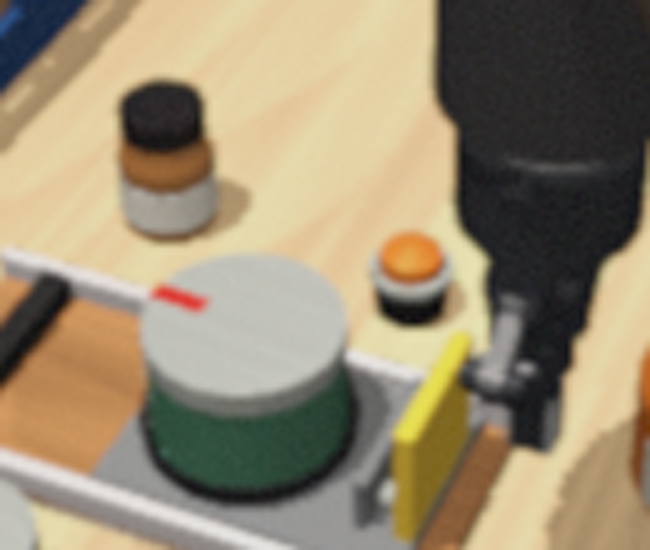

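```bash
python3 -m jog '[{"jaw":1,"dx":-2,"dy":0,"dz":0,"turn":0},{"jaw":1,"dx":-5,"dy":0,"dz":0,"turn":0},{"jaw":1,"dx":-8,"dy":0,"dz":0,"turn":0},{"jaw":1,"dx":-11,"dy":0,"dz":0,"turn":0},{"jaw":1,"dx":-14,"dy":0,"dz":0,"turn":0},{"jaw":1,"dx":-17,"dy":0,"dz":0,"turn":0},{"jaw":1,"dx":-20,"dy":0,"dz":0,"turn":0},{"jaw":1,"dx":-22,"dy":0,"dz":0,"turn":0}]'; python3 st.py
```

```text
time: 20.02
ee_pos: [0.5029, 0.1098, 0.0691]
ee_rot: [0.012, 3.141, -0.002]
contact_force: [0.1, 0.3, -0.2]
width: 0.0004
pos [0.5029 0.1098 0.0691] r 0.1101 ang 180.63723283721737 Xang 179.55326927874816 F [ 0.07  0.28 -0.16] tilt [ 0.0007 -0.0013] j6 -2.18
centre in tool mm [-1.101e+02  2.100e+00  1.000e-01]
```

```bash
python3 -m jog '[{"jaw":1,"dx":-1,"dy":0,"dz":0,"turn":0},{"jaw":1,"dx":-2,"dy":0,"dz":0,"turn":0},{"jaw":1,"dx":-3,"dy":0,"dz":0,"turn":0},{"jaw":1,"dx":-4,"dy":0,"dz":0,"turn":0},{"jaw":1,"dx":-5,"dy":0,"dz":0,"turn":0},{"jaw":1,"dx":-6,"dy":0,"dz":0,"turn":0},{"jaw":1,"dx":-7,"dy":0,"dz":0,"turn":0},{"jaw":1,"dx":-8,"dy":0,"dz":0,"turn":0}]'; python3 st.py;  python3 -c "
from h import *
crop('side',200,170,330,280,5,'r_side.png')"
```

```text
time: 20.68
ee_pos: [0.5105, 0.1097, 0.0691]
ee_rot: [0.012, 3.142, -0.002]
contact_force: [-3.2, 0.8, 3.4]
width: 0.0002
pos [0.5105 0.1097 0.0691] r 0.1025 ang 180.73345077773538 Xang 179.5523828987093 F [-3.23  0.83  3.43] tilt [-0.     -0.0014] j6 -2.17
centre in tool mm [-102.4    2.1   -0. ]
```

View pics/r_side.png

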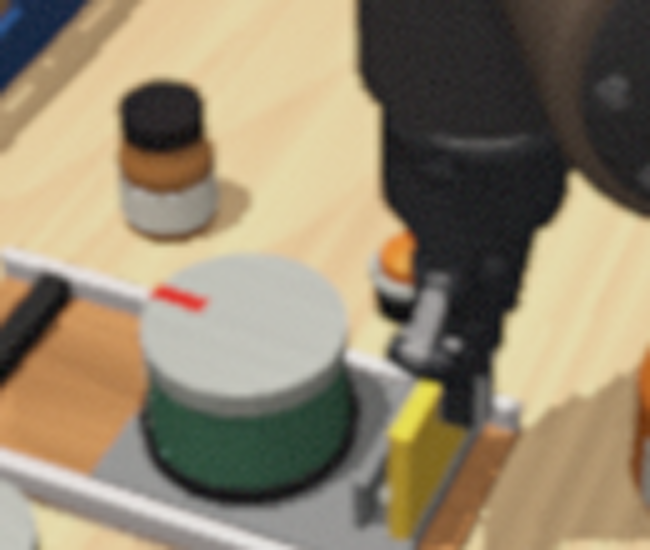

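```bash
python3 -m jog '[{"jaw":1,"dx":4,"dy":0,"dz":0,"turn":0},{"jaw":1,"dx":6,"dy":0,"dz":-2,"turn":0},{"jaw":1,"dx":6,"dy":0,"dz":-6,"turn":0},{"jaw":1,"dx":5,"dy":0,"dz":-6,"turn":0},{"jaw":1,"dx":3,"dy":0,"dz":-6,"turn":0},{"jaw":1,"dx":1,"dy":0,"dz":-6,"turn":0},{"jaw":1,"dx":0,"dy":0,"dz":-6,"turn":0},{"jaw":1,"dx":-1,"dy":0,"dz":-6,"turn":0}]'; python3 st.py;  python3 -c "
from h import *
crop('side',200,170,330,280,5,'s_side.png')"
```

```text
time: 21.4
ee_pos: [0.5112, 0.1095, 0.0749]
ee_rot: [-0.013, -3.14, 0.003]
contact_force: [-3.7, 1.2, 3.0]
width: -0.0004
pos [0.5112 0.1095 0.0749] r 0.1018 ang 180.83642933366897 Xang 179.53455702459644 F [-3.75  1.2   3.05] tilt [-0.0012 -0.0018] j6 -2.17
centre in tool mm [-1.018e+02  2.300e+00 -1.000e-01]
```

View pics/s_side.png

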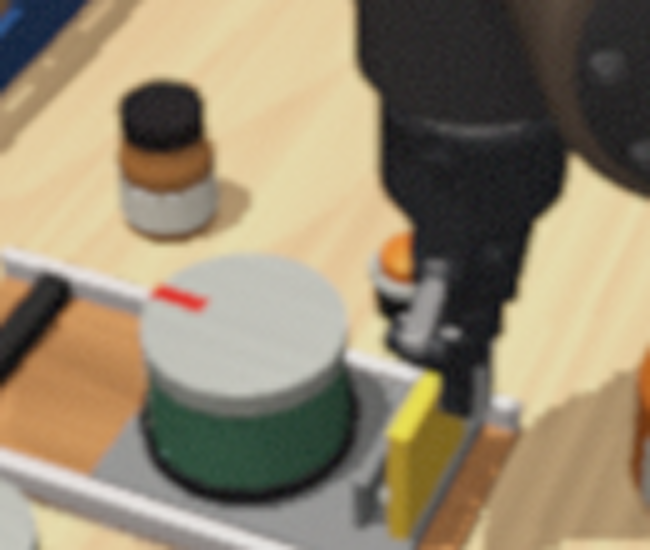

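```bash
python3 -m jog '[{"jaw":1,"dx":-1.5,"dy":0,"dz":0,"turn":0},{"jaw":1,"dx":-4,"dy":0,"dz":0,"turn":0},{"jaw":1,"dx":-6.5,"dy":0,"dz":0,"turn":0},{"jaw":1,"dx":-9,"dy":0,"dz":0,"turn":0},{"jaw":1,"dx":-11.5,"dy":0,"dz":0,"turn":0},{"jaw":1,"dx":-14,"dy":0,"dz":0,"turn":0},{"jaw":1,"dx":-16.5,"dy":0,"dz":0,"turn":0},{"jaw":1,"dx":-18,"dy":0,"dz":0,"turn":0}]'; python3 st.py
```

```text
time: 22.12
ee_pos: [0.5285, 0.1092, 0.0747]
ee_rot: [-0.013, -3.139, 0.004]
contact_force: [-5.7, 2.2, 4.7]
width: 0.0003
pos [0.5285 0.1092 0.0747] r 0.0845 ang 181.21421628516094 Xang 179.52668694776153 F [-5.69  2.22  4.74] tilt [-0.0029 -0.0023] j6 -2.15
centre in tool mm [-84.4   2.5  -0.2]
```

```bash
python3 -m jog '[{"jaw":1,"dx":-2,"dy":0,"dz":0,"turn":0},{"jaw":1,"dx":-5,"dy":0,"dz":0,"turn":0},{"jaw":1,"dx":-8,"dy":0,"dz":0,"turn":0},{"jaw":1,"dx":-11,"dy":0,"dz":0,"turn":0},{"jaw":1,"dx":-14,"dy":0,"dz":0,"turn":0},{"jaw":1,"dx":-17,"dy":0,"dz":0,"turn":0},{"jaw":1,"dx":-20,"dy":0,"dz":0,"turn":0},{"jaw":1,"dx":-22,"dy":0,"dz":0,"turn":0}]'; python3 st.py;  python3 -c "
from h import *
crop('side',180,160,320,280,5,'t_side.png')"
```

```text
time: 22.78
ee_pos: [0.5498, 0.1089, 0.0744]
ee_rot: [-0.013, -3.137, 0.004]
contact_force: [-5.6, 2.0, 5.3]
width: 0.0001
pos [0.5498 0.1089 0.0744] r 0.0632 ang 181.90267004023985 Xang 179.51915451482432 F [-5.63  1.99  5.3 ] tilt [-0.0045 -0.0027] j6 -2.12
centre in tool mm [-63.1   2.6  -0.3]
```

View pics/t_side.png

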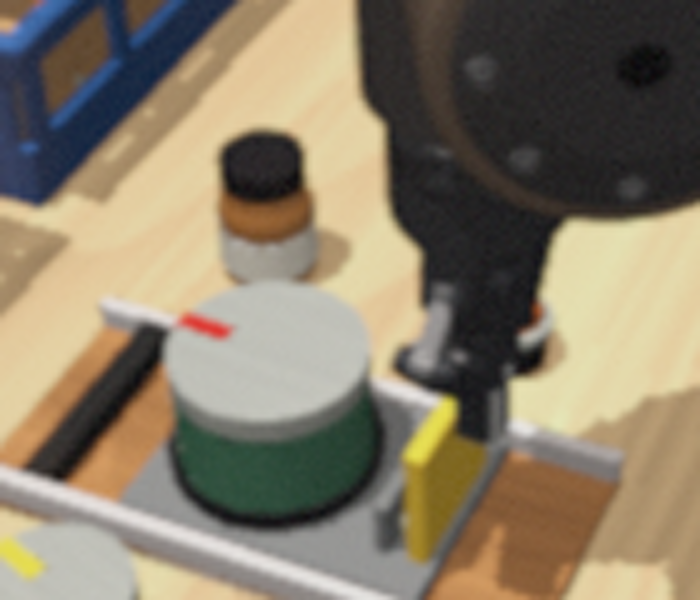

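```bash
python3 -m jog '[{"jaw":1,"dx":-2,"dy":0,"dz":0,"turn":0},{"jaw":1,"dx":-5,"dy":0,"dz":0,"turn":0},{"jaw":1,"dx":-8,"dy":0,"dz":0,"turn":0},{"jaw":1,"dx":-11,"dy":0,"dz":0,"turn":0},{"jaw":1,"dx":-14,"dy":0,"dz":0,"turn":0},{"jaw":1,"dx":-17,"dy":0,"dz":0,"turn":0},{"jaw":1,"dx":-20,"dy":0,"dz":0,"turn":0},{"jaw":1,"dx":-22,"dy":0,"dz":0,"turn":0}]'; python3 st.py
```

```text
time: 23.5
ee_pos: [0.5714, 0.1086, 0.0741]
ee_rot: [-0.013, -3.136, 0.005]
contact_force: [-6.6, 2.1, 5.2]
width: -0.0001
pos [0.5714 0.1086 0.0741] r 0.0416 ang 183.31213573772033 Xang 179.51381031947258 F [-6.59  2.1   5.15] tilt [-0.0061 -0.0032] j6 -2.1
centre in tool mm [-41.5   2.8  -0.3]
```

```bash
python3 -m jog '[{"jaw":1,"dx":-1,"dy":0,"dz":0,"turn":0},{"jaw":1,"dx":-2,"dy":0,"dz":0,"turn":0},{"jaw":1,"dx":-3,"dy":0,"dz":0,"turn":0},{"jaw":1,"dx":-4,"dy":0,"dz":0,"turn":0},{"jaw":1,"dx":-5,"dy":0,"dz":0,"turn":0},{"jaw":1,"dx":-6,"dy":0,"dz":0,"turn":0},{"jaw":1,"dx":-7,"dy":0,"dz":0,"turn":0},{"jaw":1,"dx":-7,"dy":0,"dz":0,"turn":0}]'; python3 st.py
```

```text
time: 24.17
ee_pos: [0.5777, 0.1084, 0.0738]
ee_rot: [-0.013, -3.134, 0.006]
contact_force: [-5.6, 1.7, 4.0]
width: 0.0001
pos [0.5777 0.1084 0.0738] r 0.0354 ang 184.17735518289334 Xang 179.50933994294542 F [-5.58  1.73  4.01] tilt [-0.0077 -0.0036] j6 -2.1
centre in tool mm [-35.3   2.9  -0.3]
```

```bash
python3 -m jog '[{"jaw":1,"dx":-1,"dy":0,"dz":0,"turn":0},{"jaw":1,"dx":-1.5,"dy":0,"dz":0,"turn":0},{"jaw":1,"dx":-2,"dy":0,"dz":0,"turn":0},{"jaw":1,"dx":-2.5,"dy":0,"dz":0,"turn":0},{"jaw":1,"dx":-3,"dy":0,"dz":0,"turn":0},{"jaw":1,"dx":-3.5,"dy":0,"dz":0,"turn":0},{"jaw":1,"dx":-4,"dy":0,"dz":0,"turn":0},{"jaw":1,"dx":-4,"dy":0,"dz":0,"turn":0}]'; python3 st.py
```

```text
time: 24.83
ee_pos: [0.5808, 0.1083, 0.0736]
ee_rot: [-0.014, -3.132, 0.006]
contact_force: [-5.7, 2.2, 5.8]
width: 0.0001
pos [0.5808 0.1083 0.0736] r 0.0323 ang 184.87497088770235 Xang 179.49869519318315 F [-5.74  2.17  5.77] tilt [-0.0094 -0.004 ] j6 -2.09
centre in tool mm [-32.2   3.   -0.3]
```

```bash
python3 -m jog '[{"jaw":1,"dx":-1,"dy":0,"dz":0,"turn":0},{"jaw":1,"dx":-1.5,"dy":0,"dz":0,"turn":0},{"jaw":1,"dx":-2,"dy":0,"dz":0,"turn":0},{"jaw":1,"dx":-2.5,"dy":0,"dz":0,"turn":0},{"jaw":1,"dx":-3,"dy":0,"dz":0,"turn":0},{"jaw":1,"dx":-3,"dy":0,"dz":0,"turn":0},{"jaw":1,"dx":-3,"dy":0,"dz":0,"turn":0},{"jaw":1,"dx":-3,"dy":0,"dz":0,"turn":0}]'; python3 st.py
```

```text
time: 25.5
ee_pos: [0.5826, 0.1081, 0.0734]
ee_rot: [-0.014, -3.13, 0.007]
contact_force: [-7.3, 2.2, 5.5]
width: -0.0002
pos [0.5826 0.1081 0.0734] r 0.0305 ang 185.4845380047 Xang 179.4916947983533 F [-7.33  2.15  5.5 ] tilt [-0.0116 -0.0045] j6 -2.09
centre in tool mm [-30.4   3.2  -0.4]
```

```bash
python3 -m jog '[{"jaw":1,"dx":-1,"dy":0,"dz":0,"turn":0},{"jaw":1,"dx":-1.5,"dy":0,"dz":0,"turn":0},{"jaw":1,"dx":-2,"dy":0,"dz":0,"turn":0},{"jaw":1,"dx":-2.5,"dy":0,"dz":0,"turn":0},{"jaw":1,"dx":-3,"dy":0,"dz":0,"turn":0},{"jaw":1,"dx":-3,"dy":0,"dz":0,"turn":0},{"jaw":1,"dx":-3,"dy":0,"dz":0,"turn":0},{"jaw":1,"dx":-3,"dy":0,"dz":0,"turn":0}]'; python3 st.py
```

```text
time: 26.17
ee_pos: [0.5839, 0.1079, 0.0732]
ee_rot: [-0.014, -3.127, 0.008]
contact_force: [-9.6, 2.2, 7.2]
width: -0.0
pos [0.5839 0.1079 0.0732] r 0.0292 ang 186.09492318712685 Xang 179.47730570660443 F [-9.56  2.25  7.19] tilt [-0.0144 -0.005 ] j6 -2.09
centre in tool mm [-29.    3.4  -0.4]
```

```bash
python3 -m jog '[{"jaw":1,"dx":-1,"dy":0,"dz":0,"turn":0},{"jaw":1,"dx":-2,"dy":0,"dz":0,"turn":0},{"jaw":1,"dx":-3,"dy":0,"dz":0,"turn":0},{"jaw":1,"dx":-3.5,"dy":0,"dz":0,"turn":0},{"jaw":1,"dx":-3.5,"dy":0,"dz":0,"turn":0},{"jaw":1,"dx":-3.5,"dy":0,"dz":0,"turn":0},{"jaw":1,"dx":-3.5,"dy":0,"dz":0,"turn":0},{"jaw":1,"dx":-3.5,"dy":0,"dz":0,"turn":0}]'; python3 st.py; python3 -c "
from h import *
crop('side',180,160,320,280,5,'u_side.png')"
```

```text
time: 26.83
ee_pos: [0.5851, 0.1077, 0.0729]
ee_rot: [-0.015, -3.123, 0.009]
contact_force: [-11.4, 3.6, 9.3]
width: 0.0003
pos [0.5851 0.1077 0.0729] r 0.0281 ang 186.8330443343791 Xang 179.46168497620818 F [-11.36   3.64   9.29] tilt [-0.0185 -0.0058] j6 -2.08
centre in tool mm [-27.9   3.6  -0.5]
```

View pics/u_side.png

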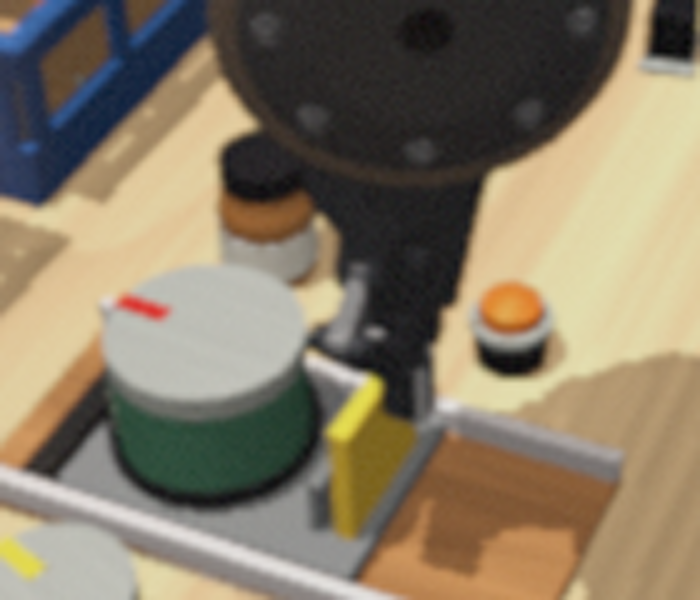

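```bash
python3 -m jog '[{"jaw":1,"dx":3,"dy":0,"dz":0,"turn":0},{"jaw":1,"dx":7,"dy":0,"dz":0,"turn":0},{"jaw":1,"dx":13,"dy":0,"dz":0,"turn":0},{"jaw":1,"dx":22,"dy":0,"dz":0,"turn":0},{"jaw":1,"dx":35,"dy":0,"dz":-3,"turn":0},{"jaw":1,"dx":50,"dy":0,"dz":-12,"turn":0},{"jaw":1,"dx":65,"dy":0,"dz":-30,"turn":0},{"jaw":1,"dx":75,"dy":0,"dz":-45,"turn":0}]' && python3 -m jog '[{"jaw":1,"dx":5,"dy":0,"dz":-15,"turn":0},{"jaw":1,"dx":15,"dy":0,"dz":-35,"turn":0},{"jaw":1,"dx":30,"dy":0,"dz":-55,"turn":0},{"jaw":1,"dx":40,"dy":0,"dz":-70,"turn":0},{"jaw":1,"dx":45,"dy":0,"dz":-80,"turn":0},{"jaw":1,"dx":45,"dy":0,"dz":-80,"turn":0},{"jaw":1,"dx":45,"dy":0,"dz":-80,"turn":0},{"jaw":1,"dx":45,"dy":0,"dz":-80,"turn":0}]'; python3 st.py; python3 -c "
from h import *
crop('side',160,160,310,310,4,'v_side.png')
crop('top',190,130,280,250,5,'v_top.png')"
```

```text
time: 27.55
ee_pos: [0.5093, 0.1082, 0.1196]
ee_rot: [-0.015, -3.122, 0.01]
contact_force: [0.1, 0.8, 1.1]
width: -0.0003
time: 28.22
ee_pos: [0.4657, 0.109, 0.1995]
ee_rot: [-0.015, -3.122, 0.011]
contact_force: [0.8, 0.6, -0.1]
width: 0.0
pos [0.4657 0.109  0.1995] r 0.1473 ang 180.7807092722534 Xang 179.44712261283865 F [ 0.77  0.64 -0.13] tilt [-0.02   -0.0067] j6 -2.21
centre in tool mm [-147.2    3.4   -3. ]
```

View pics/v_top.png

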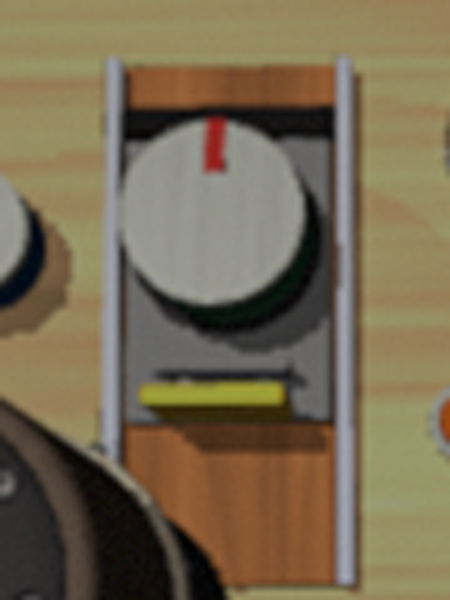

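View pics/v_side.png

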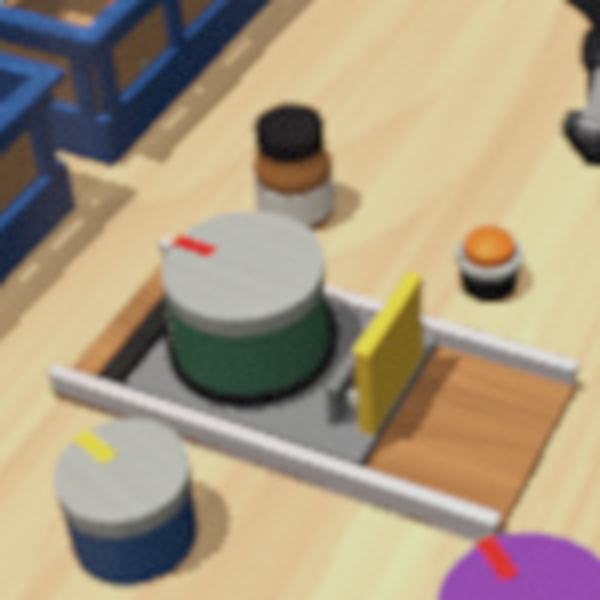

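```bash
python3 - <<'E'
from bar import *
T=lambda x,y,z: pix2world("top",(190+x/5,130+y/5),z)
print("lid travel",T(212,212,.088)-T(212.5,353,.088), T(212,212,.088), "plate", T(213,383,.086)-T(222,529,.086))
for im,box,cc in (("p_top",(225,180,242,196),(212.5,353)),("v_top",(225,152,242,167),(212,212))):
    m=bar("top",cv2.imread(f"pics/full_{im}.png"),box); d=m-T(*cc,.088)[:2]; print(np.degrees(np.arctan2(d[1],d[0])))
E
```

```text
lid travel [0.07019781 0.00027956 0.        ] [0.68114864 0.10949908 0.088     ] plate [0.07137274 0.00441307 0.        ]
top n 81 mean [0.651  0.1091] px 232.54857142857142 184.43703296703296 dir deg -8.484792038507285 sd [0.0079 0.0091]
-0.1391516222666599
top n 43 mean [0.7166 0.1093] px 232.47581876802985 158.3490582046496 dir deg -2.7759656538603896 sd [0.0024 0.0075]
-0.29036525052002576
```

```bash
python3 -c "
from station import robot
print(robot.sign_off())"
```

```text
the job is handed in; nothing more can be done
None
```

I turned the green tin to face the front, pushed the tray home, and handed the job in at about 28 s. No verdict is reported.

**Turning the tin:** I pressed the closed fingertips on the lid at 33 mm radius with about 6.5–8 N at the readings between moves. I then dragged it round about 65° until the red bar faced the front. The top picture taken before the push showed the bar within about 1–2° of the front.

**Pushing the tray:** The wrist force was about 6 N along x while it slid. It rose to 11 N along x (about 15 N in all) once the tray was against the stop, and then I backed off clear.

**Last checks:**
- The lid moved 70.2 mm between the top pictures, and the tray edge meets the stop.
- The bar points 0.3° to about 4° off the front, depending on how it is measured, against about 9.7° allowed.
- The tin stands upright, and the goods visible near the stand have not moved. I did not re-check the relay, screwdriver, parts box and red lamp at the end.
- The wrist force reads about 1 N or less on each axis with the arm clear.

**Disagreements:**
- With the jaws shut, the fingertips met the lid only about 2–3 mm ahead of the TCP, not the 25 mm stated. I came down in small steps watching the force.
- The side camera put things about 7 mm off in y compared with the top camera.
- My colour-based bar measurement failed in the side pictures, where the wood looked red to it. In the first top picture it gave a bar direction about 8° off my own reading. I relied on points read from the top pictures, plus that measurement in the final one.

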